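# Clear the jammed dish feeder

### The job

Two closed culture dishes have jammed side by side at the mouth of the dish feeder. Nudge the blocking dish, the one in front of the orange follower, straight back until the follower comes up against the end of its travel; then slide the other dish through the mouth and along the lane, past the two brass spring catches, until it is fully home, and press it briefly against the black rubber stop with about 9 N to be sure. The dishes are fragile: push gently, never with 15 N or more, keep them flat in the feeder (slide, do not lift), and leave the bottle, vial and stopper standing nearby where they are.

Things in the scene. Friction and masses are not known exactly. Their poses are not given: they have to be found in the camera images.
- feeder: Dish feeder fixed to the bench: flat tray, blue walls, aluminium floor, 275 x 148 mm. Origin: on the bench under the middle of the lane's mouth; x points from the tray along the lane, y to the left of that, z up. Floor 6 mm above the bench; walls 7 mm higher (top at 13 mm; a dish stands 6 mm proud of them). Tray inside: x -122 to 0, y -66 to 66 mm. Lane: y -33 to 33 mm, from x = 0.
- mouth (a point): Middle of the lane's mouth, at floor height, 6 mm above the feeder's origin. The mouth is 66 mm wide, its corners rounded by 4 mm. To its left (+y) the shoulder is flat, square to the lane; to its right it slants at 45 degrees from the mouth's corner back to the side wall, which it meets at x = -29 mm.
- catches (a point): Point midway between the two brass spring catches, 48 mm into the lane: upright pins 8 mm thick that stand 4 mm into the lane from either side and yield sideways; a dish takes some 3 to 6 N of push to pass. Just past them (dish centre 60.5 mm from the mouth) it is still 3 to 23 mm short of the stop.
- dish_lead_center (a point): Centre (half-way up) of the dish to be fed: closed round petri dish, 63 mm in diameter (radius 31.3), 13 mm high, 20 g (more or less), on a slick floor, lying flat by the slanted right shoulder, along which it must slide: pushed straight at the lane it may wedge there. Home: against the stop, its centre 63.5 to 83.5 mm from the mouth.
- dish_block_center (a point): Centre (half-way up) of the blocking dish, the same kind, lying against the flat left shoulder by the left wall. It overlaps the mouth, so that its front rim can be reached from the mouth and pushed straight back (-x of the feeder). Until it has gone back 32 mm or more, the other dish cannot pass.
- follower (a joint): Travel of the orange follower behind the blocking dish, in m: 0 is foremost, 0.034 is the hard end of its travel, away from the lane (feeder's -x). It moves with a stiff friction of about 3 N and stays where it is left. It counts as fully back beyond 0.0325.
- follower_face (a point): Middle of the front face (44 mm wide, 13.5 mm above the bench) of the follower: an orange block 14 x 50 x 14.5 mm, top 21.5 mm above the bench, with a black rubber pad 8 mm thick in front, which yields by 1 mm for each 4 N and springs back. Behind it a steel rod runs back out of the tray.
- buffer (a joint): How far the black rubber stop (36 mm wide, 10 mm deep) at the end of the lane is pressed in, in m. It sits on an aluminium carriage, clamped anew each time so that its unloaded face is 94.8 to 114.8 mm from the mouth: where exactly is not measured, so feel for it. 0 when not loaded; it yields by 1 mm for each 4 N, at most 5 mm, and springs back. It counts as pressed from 0.0015 (6 N) on.
- amber_bottle: Bystander: amber bottle, 58 mm wide, 116 mm high; origin under its middle.
- vial: Bystander: small vial with a blue cap, 23 mm wide, 48 mm high; origin under its middle.
- stopper: Bystander: red-brown rubber stopper, 26 mm wide and high; origin under its middle.
Things that resemble listed ones, but are neither listed nor needed, are in the scene too. Leave any blue look-alike of the part that bears dish_lead_center alone. Leave any blue look-alike of the part that bears dish_block_center alone.

How it is judged:
By the outcome, as a careful person would: the job done as asked, in the order asked, and still so for the second after the job is handed in, with the robot touching nothing.
It also fails if it takes over 69 s, if anything falls off the work surface, if the arm or the gripper's body presses on something with over 40 N, if the wrist force passes 120 N, or if a joint passes its speed limit or range.

### The arm

A 6-joint arm with a two-finger parallel gripper is mounted at the origin on a cart in front of the work surface, level with it; the furniture and walls round the work are solid. World frame = base frame: x ahead of the robot, y to its left, z up, the work surface at z = 0. Lengths are in m, angles in rad, forces in N, time in s.
With the tool pointing down it reaches from about 0.275 to 0.725 m from the base axis. Payload 5.6 kg.
Tool frame: the origin (TCP) lies between the finger pads; the fingertips stand 11 mm ahead of it and the grasp point (between the pads) lies 8 mm behind it (nose_length is the distance from the TCP to the fingertips, in m); z points along the fingers, y is the direction in which the jaws open and shut (so a half turn about z gives the same grasp; the last joint's range is limited). The gripper opens to 85 mm and grips with 20 to 120 N. Pads are 22 mm wide; open, the fingers measure 114 mm over their backs; the gripper's body (76 mm by 85 mm) begins 54 mm behind the grasp point. The pads swing forward as they close: fully open they stand 13 mm farther back than shut.
Start: joints at [1.527, 0.255, 0.108, 0, -1.424, -0.285], TCP at [0.178, 0.521, 0.22] pointing down, gripper open.
Joint ranges: [-2.95, 2.95], [-1.21, 1.97], [-1.09, 1.5], [-2.87, 1.71], [-2.94, -0.07], [-3.05, 3.05]. Speed limits (rad/s): [2.57, 2.57, 3.14, 3.14, 3.14, 3.14].

### API

Orientations are given as a unit quaternion [x, y, z, w].
In Python, from station import * gives the robot as it stands. The module is installed in compiled form; this text tells all that it offers.
- The arm moves only by the tool arm_command, never from a script. Its argument "motion" is a list of rows, each an object with "xyz": the shift along the tool's x, y, z in mm, a list of three; "rot": the turn, a rotation vector about the tool's x, y, z in degrees, a list of three. A call has 1 to 20 rows; each row is the pose to reach, as a shift and turn from the pose measured when the call began, along the tool's axes at that moment; what a row does not reach only later rows make up. A row lasts 1/12 s, in which the tool goes at most 41.7 mm and 7.16 degrees, less where a joint would pass 70% of its speed; a pose out of reach is approached as far as the arm can. A call with a gripper value outside its range is refused whole. "grip" is the closure, from -1 (fully open) to 1 (shut), set as the call begins (left out, the last holds). The fingers move at their own pace and stop on an object; "force" is the grip in N (left out, the last holds). Time passes only in rows, so rows that repeat a pose let the fingers close. It gives the time, the measured TCP pose, the force and the opening at its end, in the units of the state.
- get_obs(): the state, without advancing time (a new reading comes with each control period).
- camera(name): name is "scene" or "top"; returns a dict with "image" (400x640x3 uint8, red, green, blue), "K" (3x3 intrinsics, pixels), "world_to_cam" (4x4, takes a point from world to camera coordinates). Camera axes: x right, y down, z forward; pixel columns grow to the right and rows downward; lengths in m; the calibration is good to about 2 mm. A picture is of the moment at which its call begins. There is no depth.
- close_job(): hands the job in, once; it reports no verdict.
Trained networks look in a picture, given as the dict that the camera call returned (one of the last four; its "shot" number tells which), for a name from the list of things; names that differ only in an ending like _2 or _b are one class to them, and where a whole thing is asked for, a point or a joint stands for the part that bears it (a point fixed in the world has none). Each returns a list of dicts, best first, with "conf" (0 to 1); they miss things now and then, are a little off and sometimes report something else, mostly with a low value. They report only what shows in the picture. A call takes as long as a camera call. They do not tell look-alikes from the thing itself.
- look_for(name, picture): "extent" ([left, top, right, bottom] in pixels, round what is visible of it).
- pinpoint(name, picture): "location" ([column, row] in pixels: a listed point, or the origin of a listed thing).
The state is a dict: "time": time; "joint_pos": joint angles; "joint_vel": joint speeds; "tau": joint torques, N m; "ee_pos": TCP position; "tcp_rot": TCP orientation; "wrist_force": force on the tool from outside, world axes, zero at the start; "torque": the same for the moment, N m; "opening": finger opening in m.
Only numpy, scipy, OpenCV 4.12 (cv2) and the standard library are available. Lean on these libraries where they do the work, as an engineer would, in place of code of your own. Each camera call takes 0.05 s, during which the arm holds its last target.

## Working session

There is one attempt and no reset: what is moved stays moved. The work goes in short steps, Python scripts to look and compute and a tool call to move; the robot and the scene stay as the last step left them, time stands still between calls to the robot, and variables do not carry over. Pictures are saved under pics/ and viewed, and the job is handed in when it is done.

Besides the shell and the picture viewer there is one more tool, called after "Call:" by a JSON object that holds its "name" and its "arguments". arm_command: Moves the arm, as the interface text tells. Its arguments: {"type":"object","properties":{"motion":{"type":"array"},"grip":{"type":"number"},"force":{"type":"number"}},"required":["motion"]}

```bash
mkdir -p pics; cat > h.py <<'E'
from station import *
import numpy as np, cv2
def save(c,n,crop=None,s=1):
    im=c["image"][:,:,::-1]
    if crop: l,t,r,b=crop; im=im[t:b,l:r]
    im=cv2.resize(np.ascontiguousarray(im),None,fx=s,fy=s,interpolation=cv2.INTER_CUBIC); cv2.imwrite("pics/"+n,im)
def ray(c,p,z):
    K=np.array(c["K"]);T=np.array(c["world_to_cam"]);R=T[:3,:3];t=T[:3,3]
    o=-R.T@t; d=R.T@np.linalg.inv(K)@np.array([p[0],p[1],1.])
    return o+d*(z-o[2])/d[2]
def proj(c,P):
    K=np.array(c["K"]);T=np.array(c["world_to_cam"]);q=K@(T[:3,:3]@np.array(P)+T[:3,3]);return q[:2]/q[2]
E
python3 - <<'E'
from h import *
a=camera("top");b=camera("scene");save(a,"t0.png");save(b,"s0.png")
Z={"feeder":0,"mouth":.006,"catches":.006,"dish_lead_center":.0125,"dish_block_center":.0125,"follower_face":.0135,"amber_bottle":0,"vial":0,"stopper":0}
for n,z in Z.items():
  for c,nm in((a,"top"),(b,"scene")):
    for r in pinpoint(n,c)[:3]:
      print(n,nm,np.round(r["location"],1),round(r["conf"],2),np.round(ray(c,r["location"],z),4))
print(get_obs())
E
```

```text
feeder top [321.4 196.4] 0.94 [0.5398 0.0593 0.    ]
feeder scene [317.3 204.6] 0.9 [0.5415 0.067  0.    ]
mouth top [319.8 195.4] 0.95 [0.5419 0.0642 0.006 ]
mouth scene [320.8 199.8] 0.95 [0.5571 0.071  0.006 ]
catches top [325.8 210.5] 0.94 [0.4925 0.0456 0.006 ]
catches scene [308.8 212. ] 0.69 [0.4997 0.0516 0.006 ]
dish_lead_center top [261.4 215.5] 0.81 [0.4789 0.25   0.0125]
dish_lead_center top [262.4 174.6] 0.74 [0.6125 0.2485 0.0125]
dish_lead_center top [305.2 184.8] 0.59 [0.5762 0.1104 0.0125]
dish_lead_center scene [317.1 191. ] 0.79 [0.5697 0.1011 0.0125]
dish_lead_center scene [264.7 181.5] 0.51 [0.4868 0.231  0.0125]
dish_block_center top [327.6 182.3] 0.74 [0.583  0.0384 0.0125]
dish_block_center top [377.5 186.2] 0.71 [ 0.5673 -0.1209  0.0125]
dish_block_center scene [378.9 232.3] 0.73 [ 0.5739 -0.1239  0.0125]
dish_block_center scene [336.4 197.7] 0.62 [0.5894 0.0446 0.0125]
follower_face top [322.6 169.9] 0.56 [0.6241 0.0539 0.0135]
follower_face scene [344.5 194.4] 0.66 [0.6151 0.0404 0.0135]
amber_bottle top [228.1 200.3] 0.64 [0.5324 0.3604 0.    ]
amber_bottl
[... 445 characters left out ...]
  ]
{'time': 1.0, 'joint_pos': array([ 1.52655764e+00,  2.55024769e-01,  1.08221097e-01, -7.60630726e-06,
       -1.42388630e+00, -2.84626710e-01]), 'joint_vel': array([-1.05896875e-04,  3.61681870e-05,  3.45327749e-04, -4.31754444e-04,
        3.59918747e-05,  7.22908006e-04]), 'tau': array([ 1.66542064e-03, -3.86413372e+01,  2.38071871e+01,  5.36820978e+00,
       -7.61222127e-04,  7.69211596e-06]), 'ee_pos': array([0.17759146, 0.52054049, 0.22013007]), 'tcp_rot': array([ 9.86511284e-01, -1.63693259e-01, -1.01112826e-05, -5.23424963e-05]), 'wrist_force': array([ 0.0456974 , -0.65889805, -0.26432495]), 'torque': array([-0.00070739,  0.00143779, -0.0007987 ]), 'opening': 0.08536238894100796}
```

```bash
python3 - <<'E'
from h import *
a=camera("top");b=camera("scene");save(a,"t1.png",(200,130,460,280),3);save(b,"s1.png",(220,120,480,320),3)
E
```

```text
(no output)
```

View pics/t1.png

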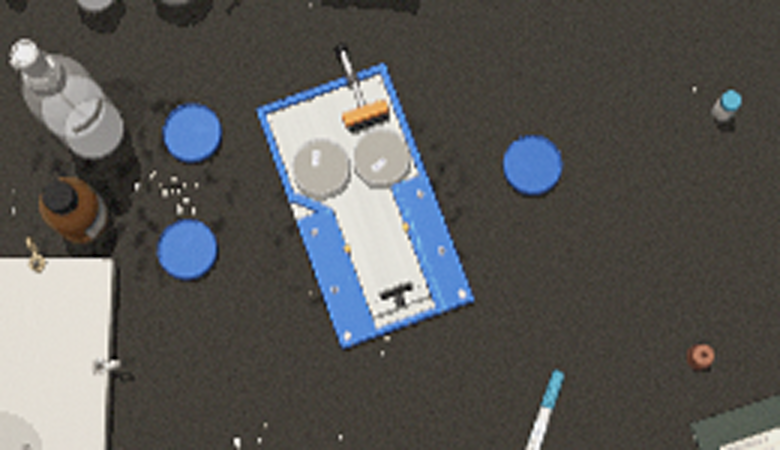

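View pics/s1.png

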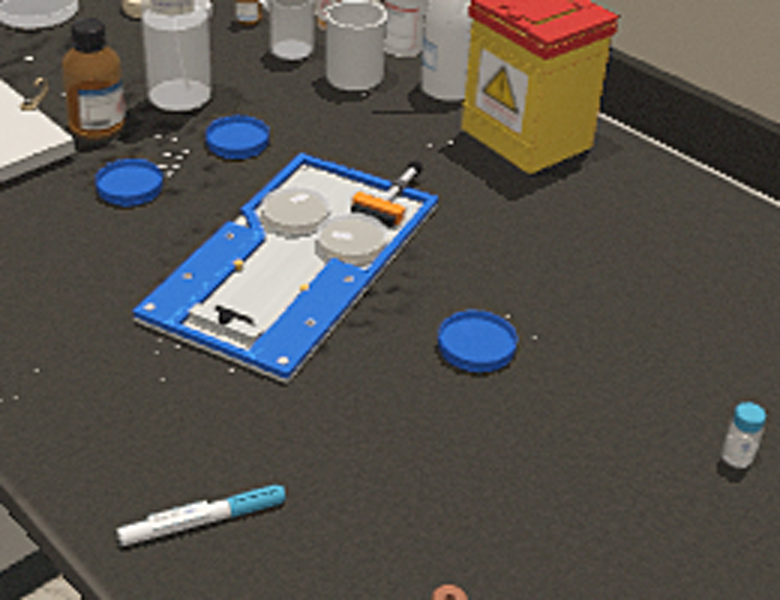

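View pics/s0.png

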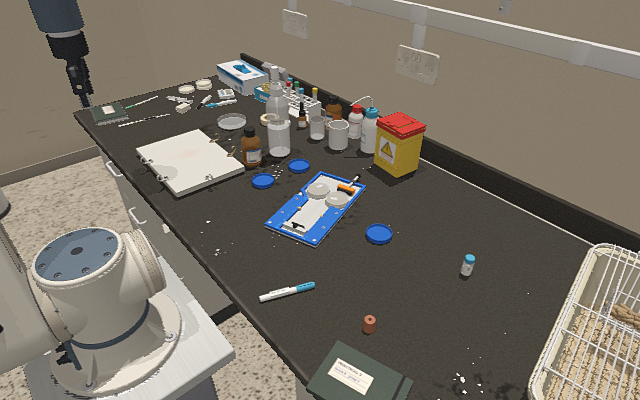

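Candidates (top image): the two grey dishes in the feeder are at (305,185), by the slant (lead), and (327,182), in front of the orange follower (block). Three blue look-alikes lie outside at (261,215), (262,175) and (377,186), and I'll leave those alone. Next I'll fit the feeder pose.

```bash
cat >> h.py <<'E'
def rect(c,z=0.013,x0=.38,x1=.70,y0=-.06,y1=.20,s=2500):
    # world plane z -> image, rows: x decreasing downward, cols: y decreasing to the right
    W=int((y1-y0)*s);H=int((x1-x0)*s)
    uu,vv=np.meshgrid(np.arange(W),np.arange(H))
    X=x1-vv/s;Y=y1-uu/s
    K=np.array(c["K"]);T=np.array(c["world_to_cam"])
    P=np.stack([X,Y,np.full_like(X,z)],-1)@T[:3,:3].T+T[:3,3]
    q=P@K.T;q=q[...,:2]/q[...,2:]
    return cv2.remap(c["image"],q[...,0].astype(np.float32),q[...,1].astype(np.float32),cv2.INTER_CUBIC)
def r2w(p,x1=.70,y1=.20,s=2500): return np.array([x1-p[1]/s,y1-p[0]/s])
E
python3 - <<'E'
from h import *
for nm in("top","scene"):
  c=camera(nm);r=rect(c);hsv=cv2.cvtColor(r,cv2.COLOR_RGB2HSV)
  m=cv2.inRange(hsv,(100,120,80),(125,255,255))
  n,l,st,ce=cv2.connectedComponentsWithStats(m)
  k=1+np.argmax(st[1:,4]);m=(l==k).astype(np.uint8)
  cs,_=cv2.findContours(m,cv2.RETR_EXTERNAL,cv2.CHAIN_APPROX_NONE)
  h=cv2.convexHull(max(cs,key=len));R=cv2.minAreaRect(h);b=cv2.boxPoints(R)
  print(nm,np.round([r2w(p) for p in b],4),np.array(R[1])/2.5,R[2],r2w(R[0]))
  cv2.imwrite(f"pics/r_{nm}.png",cv2.resize(r[:,:,::-1],None,fx=.75,fy=.75))
E
```

```text
top [[ 0.6412  0.1779]
 [ 0.6908  0.0358]
 [ 0.4275 -0.056 ]
 [ 0.378   0.0861]] [278.78937988 150.50113525] 70.76932525634766 [0.53436143 0.06097727]
scene [[ 0.643   0.1755]
 [ 0.6932  0.0323]
 [ 0.4264 -0.0612]
 [ 0.3763  0.0819]] [282.67070312 151.64974365] 70.68061828613281 [0.53472098 0.05714009]
```

View pics/r_top.png

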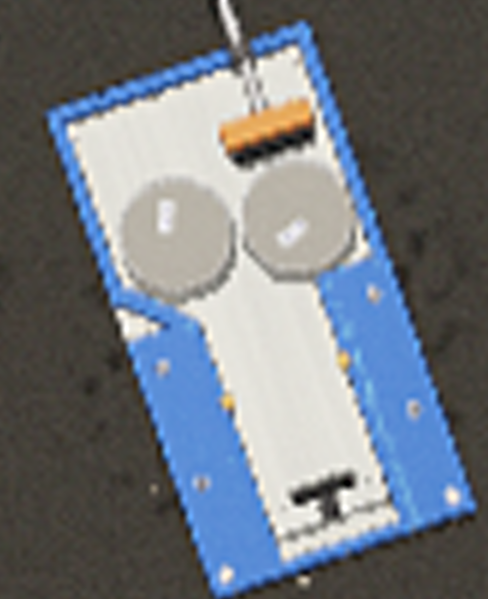

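View pics/r_scene.png

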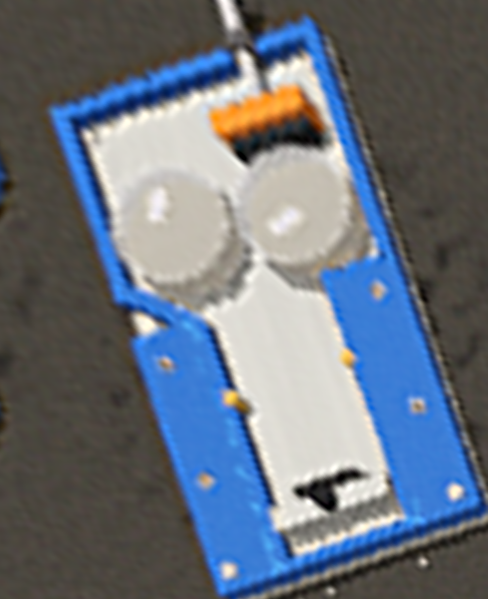

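```bash
cat >> h.py <<'E'
O=np.array([.5417,.0620]);th=np.deg2rad(19.2)
d=-np.array([np.cos(th),np.sin(th)]);l=np.array([-d[1],d[0]])
def w2f(p): q=np.array(p)[:2]-O; return np.array([q@d,q@l])*1e3
def f2w(x,y): return O+(d*x+l*y)/1e3
E
python3 - <<'E'
from h import *
for nm in("top","scene"):
  c=camera(nm)
  for z in (.019,.0125):
    r=rect(c,z)
    g=cv2.GaussianBlur(cv2.cvtColor(r,cv2.COLOR_RGB2GRAY),(0,0),2)
    if z==.019:
      # dish face: grey
      hs=cv2.cvtColor(cv2.GaussianBlur(r,(0,0),2),cv2.COLOR_RGB2HSV)
      C=cv2.HoughCircles(g,cv2.HOUGH_GRADIENT,1.5,120,param1=60,param2=20,minRadius=70,maxRadius=86)
      if C is not None:
        for q in C[0][:4]: print(nm,q,np.round(w2f(r2w(q[:2])),1))
  for (n,z) in (("dish_lead_center",.0125),("dish_block_center",.0125),("follower_face",.0135),("catches",.006),("mouth",.006)):
    for q in pinpoint(n,c)[:3]: 
      w=w2f(ray(c,q["location"],z)); 
      if abs(w[1])<75: print(nm,n,q["conf"],np.round(w,1))
# overlay model
  im=cv2.resize(c["image"][:,:,::-1],None,fx=6,fy=6,interpolation=cv2.INTER_CUBIC)
  def L(pts,z,col):
    q=np.array([(proj(c,[*f2w(x,y),z])+.5)*6-.5 for x,y in pts]);cv2.polylines(im,[np.round(q).astype(int)],False,col,1)
    return q
  q=L([(-122,-66),(-122,66),(0,66),(0,33),(145,33)],.013,(0,0,255))
  L([(-122,-66),(-29,-66),(0,-33),(145,-33)],.013,(0,0,255))
  L([(48,-29),(48,29)],.013,(0,255,0))
  t=np.linspace(0,6.3,60)
  L(np.c_[-31.3+31.3*np.cos(t),34.7+31.3*np.sin(t)],.019,(255,0,255))
  L(np.c_[-46+31.3*np.cos(t),-34.7+31.3*np.sin(t)],.019,(255,0,255))
  a=q.min(0)-[250,60]; a=np.maximum(a,0).astype(int)
  cv2.imwrite(f"pics/o_{nm}.png",im[a[1]:a[1]+600,a[0]:a[0]+700])
E
```

```text
top [390.75 288.75  81.85] [-34.4  31.4]
top [231.75 329.25  85.15] [-40. -34.]
top [407.25 615.75  71.35] [91.3 -5.4]
top dish_lead_center 0.68 [-47.2 -32.8]
top dish_block_center 0.59 [-43.2  30.3]
top follower_face 0.69 [-74.5  41.3]
top follower_face 0.65 [-35.4  39.1]
top catches 0.95 [49.9 -0.3]
top mouth 0.61 [4.3 8.4]
scene [419.25 567.75  83.5 ] [74.7  5.4]
scene [398.25 288.75  81.85] [-33.4  34.2]
scene [371.25  93.75  71.95] [-110.6   49.6]
scene [617.25 326.25  85.15] [  9.6 112. ]
scene dish_lead_center 0.81 [-43.5 -31.8]
scene dish_block_center 0.84 [-48.7  35. ]
scene follower_face 0.49 [-56.3  41.6]
scene catches 0.58 [33.9 -4.7]
scene mouth 0.67 [-8.6 -1.3]
```

View pics/o_top.png

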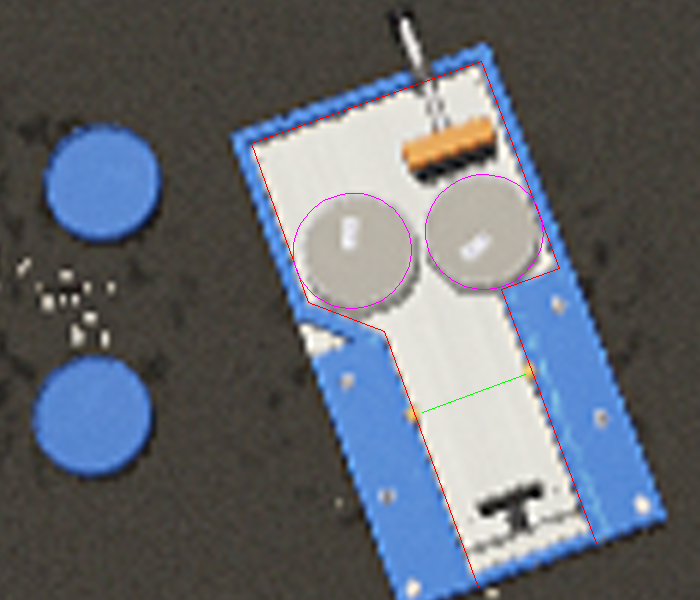

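View pics/o_scene.png

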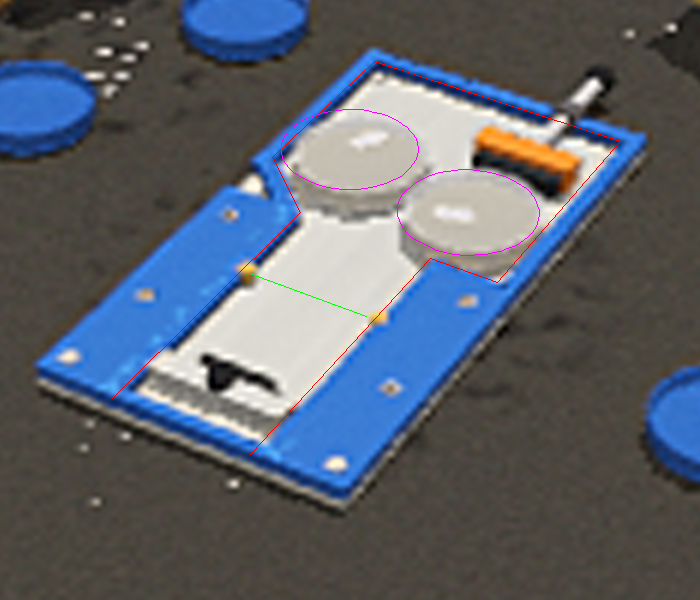

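```bash
sed -i 's/^O=.*;th/O=np.array([.5417,.0612]);th/' h.py; cat >> h.py <<'E'
from scipy.spatial.transform import Rotation as Ro
def go(x,y,ztip,ang=0.,show=True):
    """tool x axis points to feeder -x turned by -ang... : tool -x is push dir at feeder angle ang (deg, from +x toward +y)"""
    o=get_obs();R=Ro.from_quat(o["tcp_rot"]);p=np.array(o["ee_pos"])
    a=th+np.deg2rad(ang) # world heading of tool x
    Rt=Ro.from_matrix(np.array([[np.cos(a),np.sin(a),0],[np.sin(a),-np.cos(a),0],[0,0,-1.]]))
    P=np.array([*f2w(x,y),ztip/1e3+.011])
    rel=(R.inv()*Rt).as_rotvec(degrees=True)
    print("xyz",np.round(R.inv().apply(P-p)*1e3,1),"rot",np.round(rel,2))
def where():
    o=get_obs();R=Ro.from_quat(o["tcp_rot"]);p=np.array(o["ee_pos"]);f=np.array(o["wrist_force"])
    t=R.as_matrix()[:,0]
    print("t",round(o["time"],2),"feeder",np.round(w2f(p),2),"ztip",round(p[2]*1e3-11,2),"ang",round(np.rad2deg(np.arctan2(t[1],t[0])-th),2),
     "Ff",np.round([f[:2]@d,f[:2]@l,f[2]],2),"open",round(o["opening"]*1e3,1))
E
python3 - <<'E'
from h import *
where();go(27,13,60)
E
```

```text
t 1.8 feeder [ 192.81 -553.53] ztip 209.08 ang -38.04 Ff [ 0.14  0.37 -0.29] open 85.3
xyz [479.7 344.  149.1] rot [  0.    -0.   -38.04]
```

Call:
{"name": "arm_command", "arguments": {"motion": [{"xyz":[480,344,0],"rot":[0,0,-38]},{"xyz":[480,344,0],"rot":[0,0,-38]},{"xyz":[480,344,0],"rot":[0,0,-38]},{"xyz":[480,344,0],"rot":[0,0,-38]},{"xyz":[480,344,0],"rot":[0,0,-38]},{"xyz":[480,344,0],"rot":[0,0,-38]},{"xyz":[480,344,0],"rot":[0,0,-38]},{"xyz":[480,344,0],"rot":[0,0,-38]},{"xyz":[480,344,0],"rot":[0,0,-38]},{"xyz":[480,344,0],"rot":[0,0,-38]},{"xyz":[480,344,0],"rot":[0,0,-38]},{"xyz":[480,344,0],"rot":[0,0,-38]},{"xyz":[480,344,0],"rot":[0,0,-38]},{"xyz":[480,344,0],"rot":[0,0,-38]},{"xyz":[480,344,0],"rot":[0,0,-38]},{"xyz":[480,344,60],"rot":[0,0,-38]},{"xyz":[480,344,120],"rot":[0,0,-38]},{"xyz":[480,344,149],"rot":[0,0,-38]},{"xyz":[480,344,149],"rot":[0,0,-38]},{"xyz":[480,344,149],"rot":[0,0,-38]}], "grip": 1, "force": 20}}

```text
time: 3.47
ee_pos: [0.5165, 0.0389, 0.0655]
tcp_rot: [0.986, 0.166, -0.006, 0.0]
wrist_force: [-0.5, 1.1, 0.5]
opening: 0.0001
```

```bash
python3 - <<'E'
from h import *
where();go(27,13,30)
a=camera("top");b=camera("scene");save(a,"t2.png",(270,140,400,260),5);save(b,"s2.png",(250,120,400,250),5)
E
```

```text
t 3.47 feeder [31.15 12.82] ztip 54.52 ang -0.12 Ff [ 0.09 -1.16  0.47] open 0.1
xyz [ 4.4  0.2 24.5] rot [-0.08  0.63 -0.12]
```

View pics/s2.png

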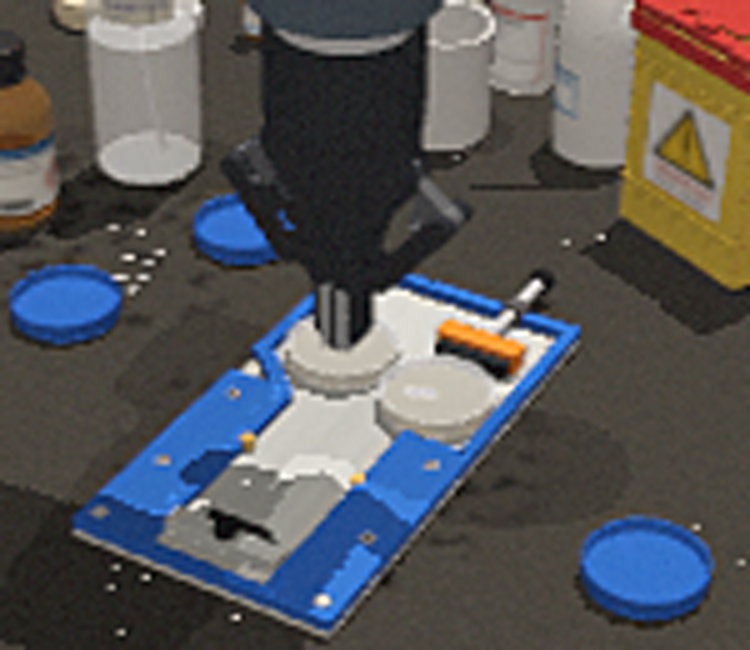

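View pics/t2.png

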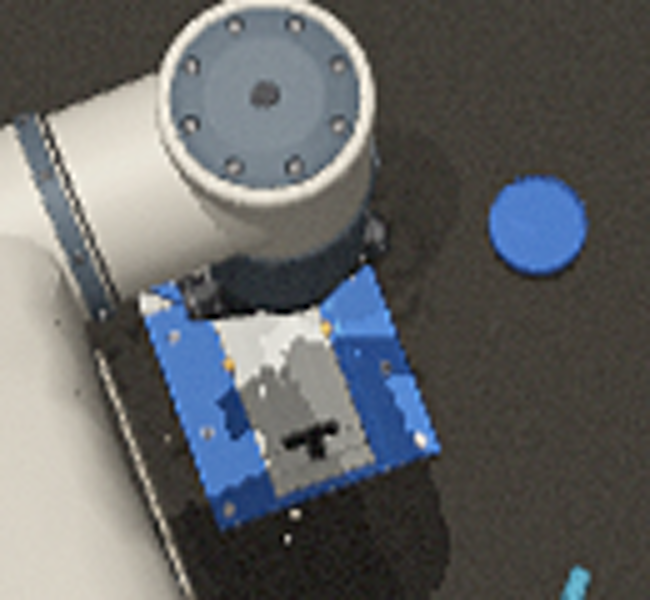

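Call:
{"name": "arm_command", "arguments": {"motion": [{"xyz":[4,0,12],"rot":[0,0.6,0]},{"xyz":[4,0,24],"rot":[0,0.6,0]},{"xyz":[4,0,34],"rot":[0,0.6,0]},{"xyz":[4,0,40],"rot":[0,0.6,0]},{"xyz":[4,0,44],"rot":[0,0.6,0]},{"xyz":[4,0,45],"rot":[0,0.6,0]},{"xyz":[4,0,45],"rot":[0,0.6,0]},{"xyz":[4,0,45],"rot":[0,0.6,0]}]}}

```text
time: 4.23
ee_pos: [0.5254, 0.0411, 0.0273]
tcp_rot: [0.986, 0.167, 0.005, -0.0]
wrist_force: [-0.5, -0.3, 0.1]
opening: -0.0002
```

```bash
python3 - <<'E'
from h import *
where();go(27,13,9)
b=camera("scene");save(b,"s3.png",(250,120,400,250),5)
E
```

```text
t 4.23 feeder [22.03 13.6 ] ztip 16.27 ang 0.01 Ff [0.61 0.1  0.09] open -0.2
xyz [-5.1 -0.6  7.2] rot [ 0.07 -0.62  0.01]
```

View pics/s3.png

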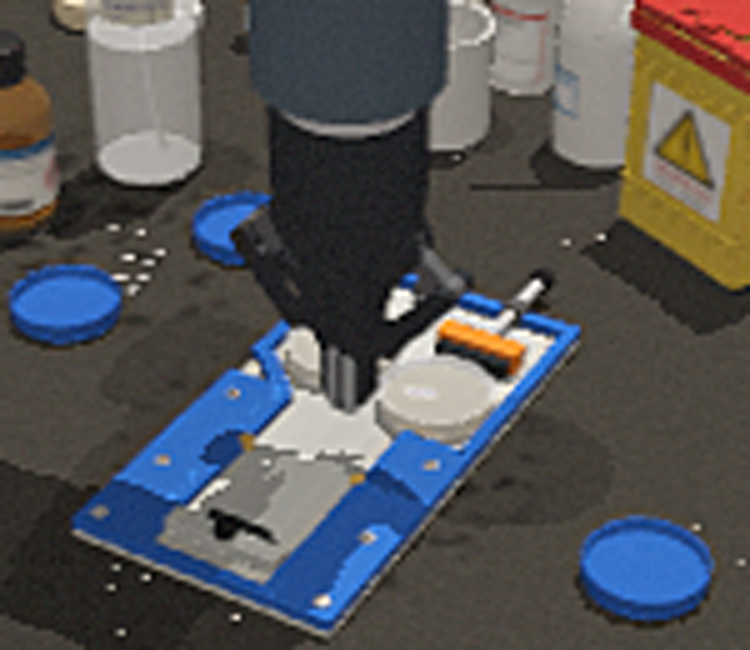

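Call:
{"name": "arm_command", "arguments": {"motion": [{"xyz":[-3,0,4],"rot":[0,-0.6,0]},{"xyz":[-3,0,7],"rot":[0,-0.6,0]},{"xyz":[-3,0,7],"rot":[0,-0.6,0]},{"xyz":[-3,0,7],"rot":[0,-0.6,0]},{"xyz":[-3,0,7],"rot":[0,-0.6,0]},{"xyz":[-3,0,7],"rot":[0,-0.6,0]}]}}

```text
time: 4.78
ee_pos: [0.5227, 0.0402, 0.0203]
tcp_rot: [0.986, 0.167, 0.0, 0.001]
wrist_force: [-0.1, -0.2, 0.2]
opening: -0.0002
```

```bash
python3 - <<'E'
from h import *
where()
camera("scene");where();camera("scene");where();go(27,13,9)
E
```

```text
t 4.78 feeder [24.89 13.61] ztip 9.27 ang 0.0 Ff [0.18 0.11 0.24] open -0.2
t 4.83 feeder [24.89 13.6 ] ztip 9.3 ang 0.0 Ff [0.82 0.12 0.12] open -0.1
t 4.88 feeder [24.88 13.59] ztip 9.3 ang 0.01 Ff [ 0.26  0.25 -0.32] open -0.1
xyz [-2.1 -0.6  0.3] rot [ 0.06 -0.04  0.01]
```

Call:
{"name": "arm_command", "arguments": {"motion": [{"xyz":[3,0,0],"rot":[0,0,0]},{"xyz":[6,0,0],"rot":[0,0,0]},{"xyz":[9,0,0],"rot":[0,0,0]},{"xyz":[11,0,0],"rot":[0,0,0]},{"xyz":[12,0,0],"rot":[0,0,0]},{"xyz":[13,0,0],"rot":[0,0,0]},{"xyz":[14,0,0],"rot":[0,0,0]},{"xyz":[15,0,0],"rot":[0,0,0]},{"xyz":[16,0,0],"rot":[0,0,0]},{"xyz":[17,0,0],"rot":[0,0,0]},{"xyz":[18,0,0],"rot":[0,0,0]},{"xyz":[19,0,0],"rot":[0,0,0]},{"xyz":[20,0,0],"rot":[0,0,0]},{"xyz":[20,0,0],"rot":[0,0,0]}]}}

```text
time: 6.05
ee_pos: [0.5418, 0.0468, 0.0203]
tcp_rot: [0.986, 0.167, 0.0, 0.0]
wrist_force: [0.4, 0.0, 0.1]
opening: 0.0001
```

```bash
python3 - <<'E'
from h import *
where()
b=camera("scene");where();save(b,"s4.png",(250,120,400,250),5)
E
```

```text
t 6.05 feeder [ 4.66 13.6 ] ztip 9.32 ang 0.01 Ff [-0.39  0.13  0.08] open 0.1
t 6.1 feeder [ 4.8  13.57] ztip 9.3 ang 0.0 Ff [ 0.61  0.47 -0.34] open 0.1
```

View pics/s4.png

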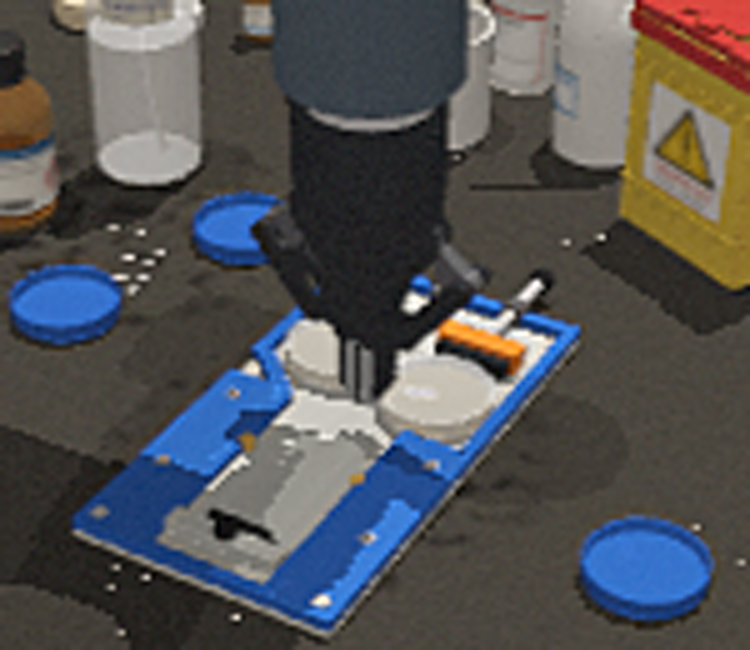

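Call:
{"name": "arm_command", "arguments": {"motion": [{"xyz":[-4,0,0],"rot":[0,0,0]},{"xyz":[-8,0,0],"rot":[0,0,0]},{"xyz":[-8,2,0],"rot":[0,0,0]},{"xyz":[-8,4,0],"rot":[0,0,0]},{"xyz":[-8,4,0],"rot":[0,0,0]},{"xyz":[-4,4,0],"rot":[0,0,0]},{"xyz":[-2,4,0],"rot":[0,0,0]},{"xyz":[0,4,0],"rot":[0,0,0]},{"xyz":[1,4,0],"rot":[0,0,0]},{"xyz":[2,4,0],"rot":[0,0,0]},{"xyz":[3,4,0],"rot":[0,0,0]},{"xyz":[4,4,0],"rot":[0,0,0]},{"xyz":[5,4,0],"rot":[0,0,0]},{"xyz":[6,4,0],"rot":[0,0,0]}]}}

```text
time: 7.27
ee_pos: [0.5487, 0.045, 0.0203]
tcp_rot: [0.986, 0.167, 0.0, 0.0]
wrist_force: [0.4, -0.1, -0.8]
opening: 0.0002
```

```bash
python3 - <<'E'
from h import *
where()
b=camera("scene");where();save(b,"s5.png",(250,120,400,250),5)
E
```

```text
t 7.27 feeder [-1.29 17.6 ] ztip 9.33 ang 0.0 Ff [-0.35  0.21 -0.8 ] open 0.2
t 7.32 feeder [-1.51 17.62] ztip 9.36 ang 0.0 Ff [-0.56 -0.23 -0.84] open 0.1
```

View pics/s5.png

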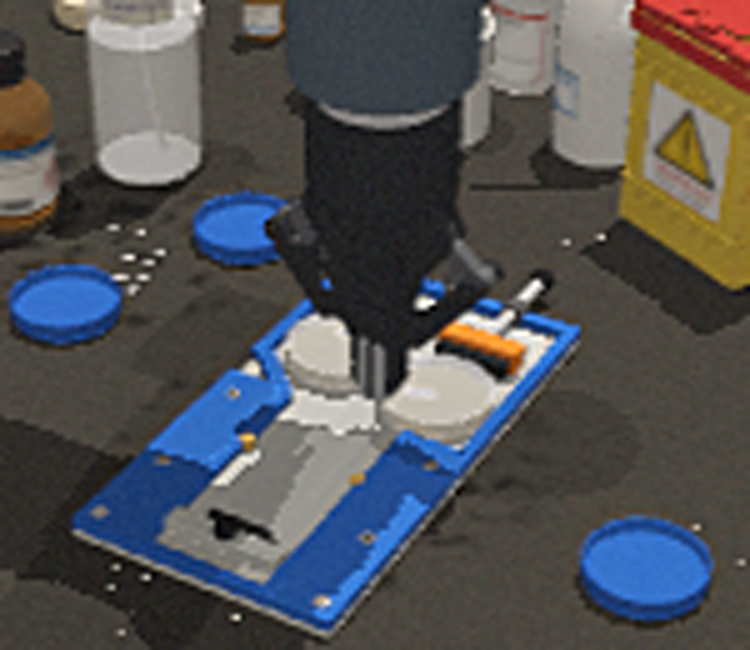

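Call:
{"name": "arm_command", "arguments": {"motion": [{"xyz":[1,0,0],"rot":[0,0,0]},{"xyz":[2,0,0],"rot":[0,0,0]},{"xyz":[3,0,0],"rot":[0,0,0]},{"xyz":[4,0,0],"rot":[0,0,0]},{"xyz":[5,0,0],"rot":[0,0,0]},{"xyz":[6,0,0],"rot":[0,0,0]},{"xyz":[7,0,0],"rot":[0,0,0]},{"xyz":[8,0,0],"rot":[0,0,0]},{"xyz":[9,0,0],"rot":[0,0,0]},{"xyz":[10,0,0],"rot":[0,0,0]}]}}

```text
time: 8.15
ee_pos: [0.5584, 0.0484, 0.0204]
tcp_rot: [0.986, 0.167, 0.001, 0.001]
wrist_force: [-0.2, -0.3, -0.3]
opening: -0.0002
```

```bash
python3 - <<'E'
from h import *
where()
b=camera("scene");where();save(b,"s6.png",(250,120,400,250),5)
E
```

```text
t 8.15 feeder [-11.58  17.6 ] ztip 9.36 ang 0.01 Ff [ 0.31  0.19 -0.3 ] open -0.2
t 8.2 feeder [-11.73  17.62] ztip 9.36 ang 0.01 Ff [0.25 0.47 0.55] open -0.2
```

View pics/s6.png

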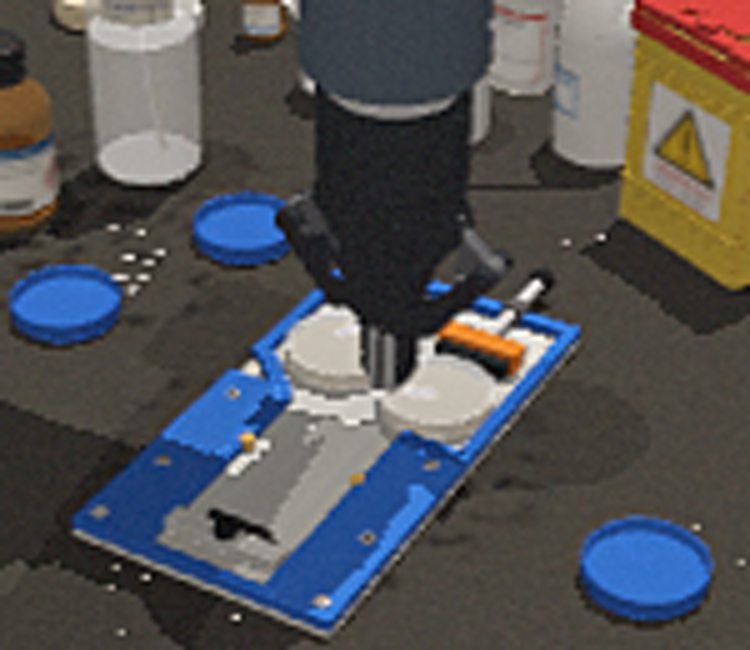

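```bash
python3 - <<'E'
from h import *
b=camera("scene");o=get_obs();p=np.array(o["ee_pos"]);R=Ro.from_quat(o["tcp_rot"]).as_matrix()
im=cv2.resize(b["image"][:,:,::-1],None,fx=8,fy=8,interpolation=cv2.INTER_CUBIC)
P=lambda q:tuple(np.round((proj(b,q)+.5)*8-.5).astype(int))
def box(hx,hy,z0,z1,col):
  for z in(z0,z1):
    pts=[P(p+R@np.array([sx*hx,sy*hy,z])) for sx,sy in((1,1),(1,-1),(-1,-1),(-1,1),(1,1))]
    cv2.polylines(im,[np.array(pts)],False,col,1)
box(.011,.0145,.011,-.02,(0,0,255))
t=np.linspace(0,6.3,60)
for cx,cy in((-31.3,34.7),(-42,-33)):
  for z,c in((.019,(255,0,255)),(.006,(0,255,0))):
    cv2.polylines(im,[np.array([P([*f2w(cx+31.3*np.cos(a),cy+31.3*np.sin(a)),z]) for a in t])],False,c,1)
cv2.polylines(im,[np.array([P([*f2w(*q),.013]) for q in((-122,-66),(-122,66),(0,66),(0,33),(100,33))])],False,(255,255,0),1)
cv2.imwrite("pics/o2.png",im[1150:1750,2200:3000])
E
```

```text
(no output)
```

View pics/o2.png

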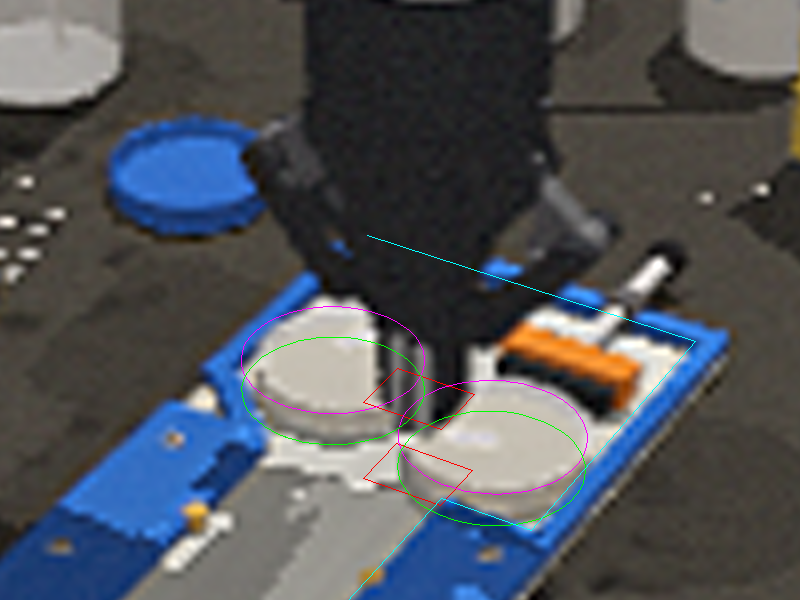

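```bash
python3 - <<'E'
from h import *
b=camera("scene")
for x,y,z in((31.15,12.82,.0545),(22.03,13.6,.0163),(4.8,13.6,.0093),(-11.7,17.6,.0094)):
  w=[*f2w(x,y),z]; print(proj(b,w),(proj(b,w)-[250,120])*5)
T=np.array(b["world_to_cam"]);print(-T[:3,:3].T@T[:3,3])
save(b,"z.png",(305,160,365,205),13)
a=camera("top");save(a,"zt.png",(270,140,400,260),5)
E
```

```text
[316.96799347 196.66979658] [334.83996737 383.3489829 ]
[319.03382353 206.79558214] [345.16911766 433.97791072]
[322.34655899 205.38425731] [361.73279495 426.92128653]
[326.77322764 202.51004439] [383.8661382  412.55022195]
[-0.0137372  -0.58736895  0.66867553]
```

View pics/z.png

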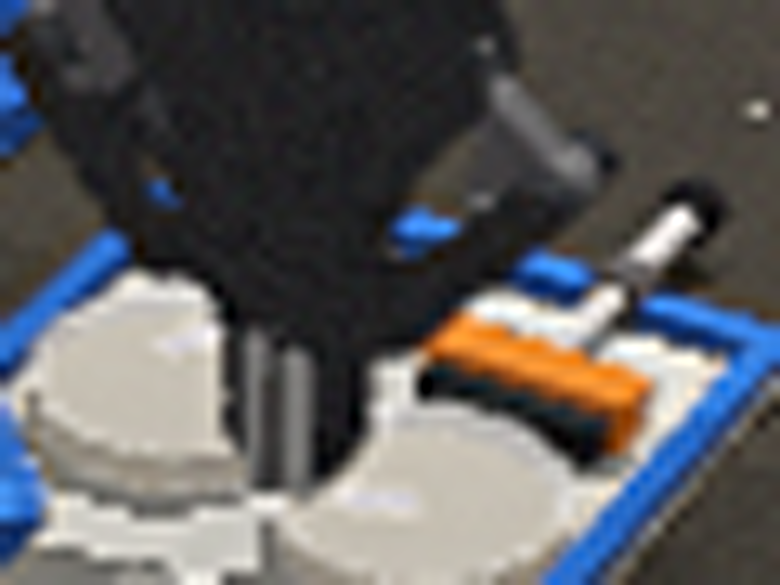

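Even allowing for calibration error, the fingertip appears in the picture well above where its stated length puts it. The dish hasn't moved either. I'll back out to the lane and measure the tip height against the images and the floor.

Call:
{"name": "arm_command", "arguments": {"motion": [{"xyz":[-10,0,0],"rot":[0,0,0]},{"xyz":[-20,0,0],"rot":[0,0,0]},{"xyz":[-30,0,0],"rot":[0,0,0]},{"xyz":[-38,-8,0],"rot":[0,0,0]},{"xyz":[-38,-15,0],"rot":[0,0,0]},{"xyz":[-38,-15,0],"rot":[0,0,0]},{"xyz":[-38,-15,0],"rot":[0,0,0]},{"xyz":[-38,-15,1],"rot":[0,0,0]},{"xyz":[-38,-15,1.5],"rot":[0,0,0]},{"xyz":[-38,-15,2],"rot":[0,0,0]},{"xyz":[-38,-15,2],"rot":[0,0,0]}]}}

```text
time: 9.27
ee_pos: [0.5176, 0.0499, 0.018]
tcp_rot: [0.986, 0.167, 0.0, 0.001]
wrist_force: [-0.7, -0.1, -0.1]
opening: 0.0001
```

```bash
python3 - <<'E'
from h import *
where()
b=camera("scene");where();save(b,"z2.png",(290,160,350,215),12)
for n in("top","scene"):
  c=camera(n)
w=w2f(get_obs()["ee_pos"])
for z in(.0075,.02,.03):
  for dx,dy in((0,0),(11,0),(11,10),(11,-10)): print(z,dx,dy,np.round((proj(b,[*f2w(w[0]+dx,w[1]+dy),z])-[290,160]+.5)*12))
E
```

```text
t 9.27 feeder [26.51  2.77] ztip 7.01 ang -0.01 Ff [ 0.7  -0.19 -0.1 ] open 0.1
t 9.32 feeder [26.54  2.76] ztip 7.07 ang -0.01 Ff [-0.41  0.13 -0.12] open -0.0
0.0075 0 0 [300. 595.]
0.0075 11 0 [274. 622.]
0.0075 11 10 [314. 637.]
0.0075 11 -10 [234. 607.]
0.02 0 0 [300. 549.]
0.02 11 0 [274. 577.]
0.02 11 10 [314. 591.]
0.02 11 -10 [234. 562.]
0.03 0 0 [300. 512.]
0.03 11 0 [273. 540.]
0.03 11 10 [314. 554.]
0.03 11 -10 [233. 525.]
```

View pics/z2.png

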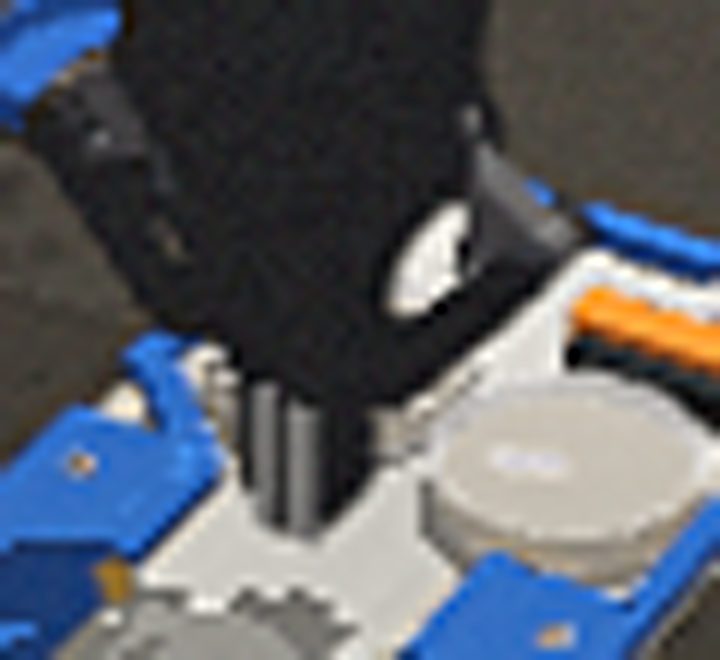

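```bash
python3 - <<'E'
from h import *
c=camera("top");p=np.array(get_obs()["ee_pos"]);print(p)
T=np.array(c["world_to_cam"]);print("cam",-T[:3,:3].T@T[:3,3])
im=cv2.resize(c["image"][:,:,::-1],None,fx=5,fy=5,interpolation=cv2.INTER_CUBIC)
for z in(.0,.05,.1,.15,.2,.25,.3):
  q=(proj(c,[p[0],p[1],z])+.5)*5; cv2.circle(im,tuple(np.int32(q)),3,(0,0,255),-1);print(z,q/5)
cv2.imwrite("pics/zt2.png",im[600:1200,1300:2000])
b=camera("scene");im=cv2.resize(b["image"][:,:,::-1],None,fx=4,fy=4,interpolation=cv2.INTER_CUBIC)
for z in(.0,.05,.1,.15,.2,.25,.3):
  q=(proj(b,[p[0],p[1],z])+.5)*4; cv2.circle(im,tuple(np.int32(q)),3,(0,0,255),-1)
cv2.imwrite("pics/zs2.png",im[200:900,1000:1600])
E
```

```text
[0.51755862 0.04994969 0.01825189]
cam [0.25159217 0.01449056 1.42981752]
0.0 [324.87706925 203.63639771]
0.05 [324.43883661 200.69479926]
0.1 [323.9688489  197.54004761]
0.15 [323.46352481 194.14810363]
0.2 [322.9187235  190.49117221]
0.25 [322.32963082 186.53693884]
0.3 [321.6906167  182.24761217]
```

View pics/zt2.png

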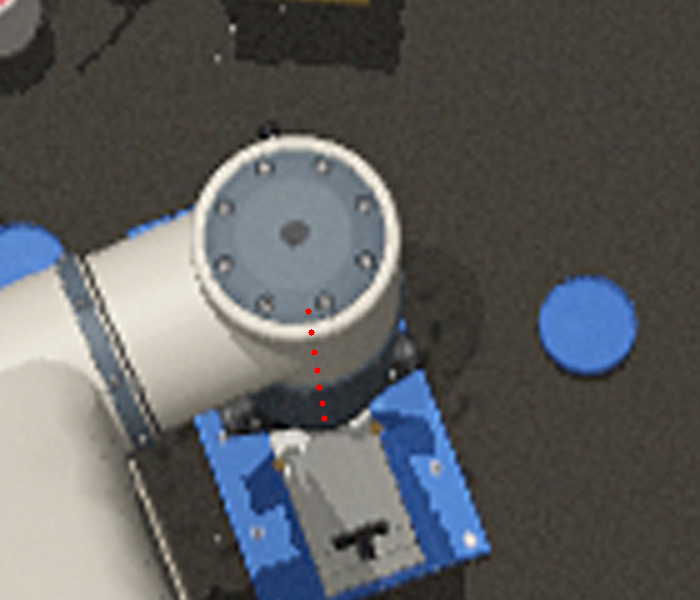

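View pics/zs2.png

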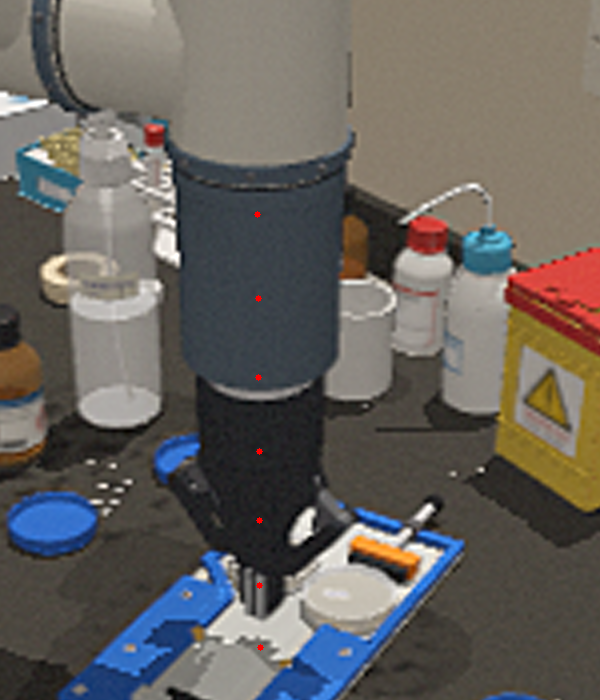

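Call:
{"name": "arm_command", "arguments": {"motion": [{"xyz":[0,0,0.5],"rot":[0,0,0]},{"xyz":[0,0,1],"rot":[0,0,0]},{"xyz":[0,0,1.5],"rot":[0,0,0]},{"xyz":[0,0,2],"rot":[0,0,0]},{"xyz":[0,0,2],"rot":[0,0,0]}]}}

```text
time: 9.93
ee_pos: [0.5174, 0.0499, 0.0162]
tcp_rot: [0.986, 0.167, 0.0, 0.001]
wrist_force: [-0.5, -0.1, 0.4]
opening: 0.0001
```

```bash
python3 - <<'E'
from h import *
where();b=camera("scene");where();save(b,"z3.png",(290,160,350,215),12)
E
```

```text
t 9.93 feeder [26.61  2.67] ztip 5.15 ang -0.0 Ff [ 0.48 -0.04  0.4 ] open 0.1
t 9.98 feeder [26.57  2.67] ztip 5.24 ang 0.0 Ff [-0.07  0.27  0.09] open 0.1
```

View pics/z3.png

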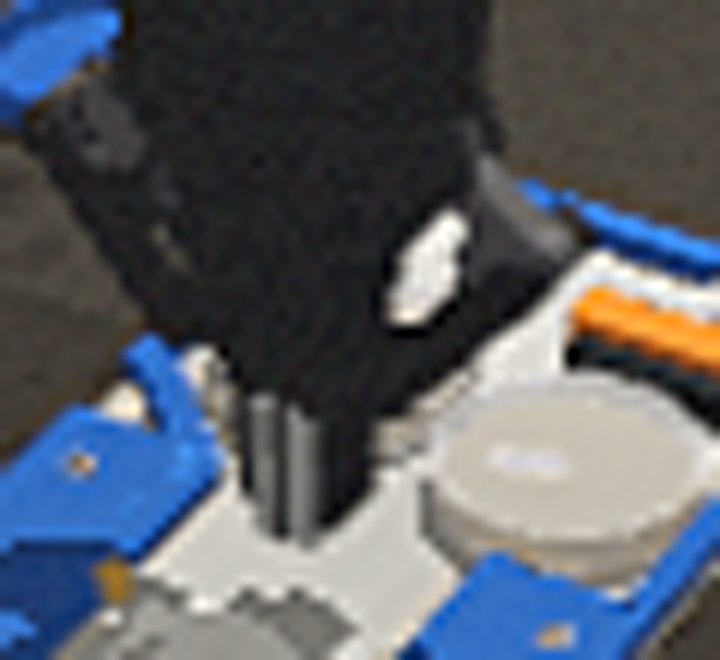

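Call:
{"name": "arm_command", "arguments": {"motion": [{"xyz":[0,0,1],"rot":[0,0,0]},{"xyz":[0,0,2],"rot":[0,0,0]},{"xyz":[0,0,3],"rot":[0,0,0]},{"xyz":[0,0,4],"rot":[0,0,0]},{"xyz":[0,0,5],"rot":[0,0,0]},{"xyz":[0,0,6],"rot":[0,0,0]},{"xyz":[0,0,7],"rot":[0,0,0]},{"xyz":[0,0,8],"rot":[0,0,0]},{"xyz":[0,0,8],"rot":[0,0,0]}]}}

```text
time: 10.73
ee_pos: [0.5173, 0.0499, 0.0079]
tcp_rot: [0.986, 0.167, 0.0, 0.001]
wrist_force: [0.5, -0.6, 0.3]
opening: -0.0
```

```bash
python3 - <<'E'
from h import *
where();b=camera("scene");where();save(b,"z4.png",(290,160,350,215),12)
E
```

```text
t 10.73 feeder [26.75  2.68] ztip -3.06 ang -0.0 Ff [-0.33  0.71  0.27] open -0.0
t 10.78 feeder [26.66  2.69] ztip -2.93 ang 0.0 Ff [-0.8  -0.2  -0.39] open 0.0
```

View pics/z4.png

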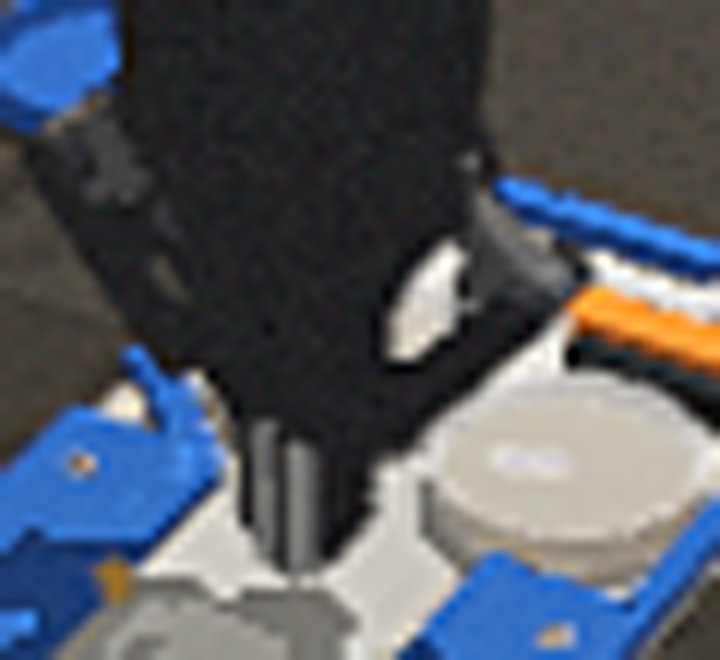

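Call:
{"name": "arm_command", "arguments": {"motion": [{"xyz":[0,0,1],"rot":[0,0,0]},{"xyz":[0,0,2],"rot":[0,0,0]},{"xyz":[0,0,3],"rot":[0,0,0]},{"xyz":[0,0,4],"rot":[0,0,0]},{"xyz":[0,0,5],"rot":[0,0,0]},{"xyz":[0,0,6],"rot":[0,0,0]},{"xyz":[0,0,7],"rot":[0,0,0]},{"xyz":[0,0,7],"rot":[0,0,0]}]}}

```text
time: 11.45
ee_pos: [0.5172, 0.0498, 0.0008]
tcp_rot: [0.986, 0.167, 0.0, 0.001]
wrist_force: [-0.7, 0.4, -0.1]
opening: 0.0001
```

```bash
python3 - <<'E'
from h import *
where();b=camera("scene");where();save(b,"z5.png",(290,160,350,215),12)
E
```

```text
t 11.45 feeder [26.84  2.67] ztip -10.18 ang -0.0 Ff [ 0.49 -0.64 -0.06] open 0.1
t 11.5 feeder [26.74  2.69] ztip -10.04 ang -0.0 Ff [ 0.02  0.22 -0.18] open 0.2
```

View pics/z5.png

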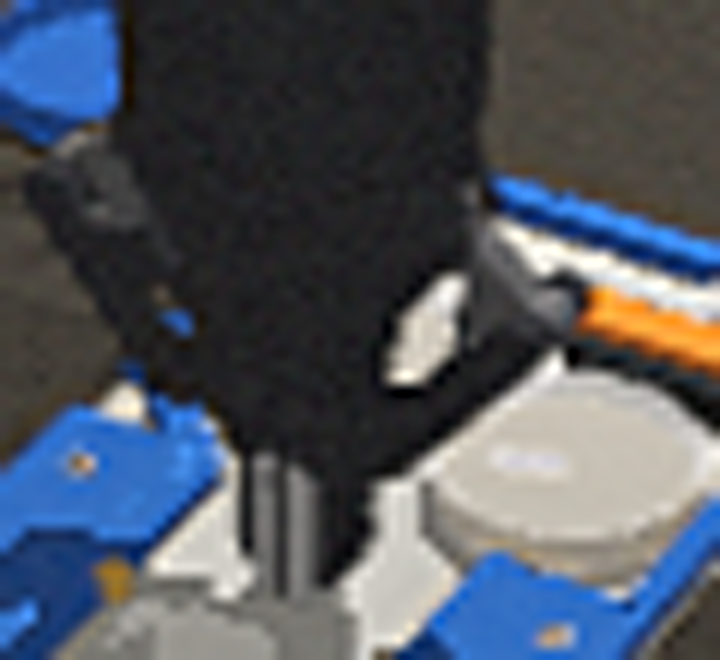

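Call:
{"name": "arm_command", "arguments": {"motion": [{"xyz":[0,0,1],"rot":[0,0,0]},{"xyz":[0,0,2],"rot":[0,0,0]},{"xyz":[0,0,3],"rot":[0,0,0]},{"xyz":[0,0,4],"rot":[0,0,0]},{"xyz":[0,0,4],"rot":[0,0,0]}]}}

```text
time: 11.92
ee_pos: [0.5171, 0.0498, -0.0033]
tcp_rot: [0.986, 0.167, -0.0, 0.001]
wrist_force: [0.2, 0.4, -0.9]
opening: -0.0001
```

```bash
python3 - <<'E'
from h import *
where();b=camera("scene");where();save(b,"z6.png",(290,160,350,215),12)
E
```

```text
t 11.92 feeder [26.94  2.66] ztip -14.33 ang -0.0 Ff [-0.31 -0.34 -0.87] open -0.1
t 11.97 feeder [26.87  2.69] ztip -14.2 ang 0.0 Ff [ 0.92 -0.55  0.51] open -0.1
```

View pics/z6.png

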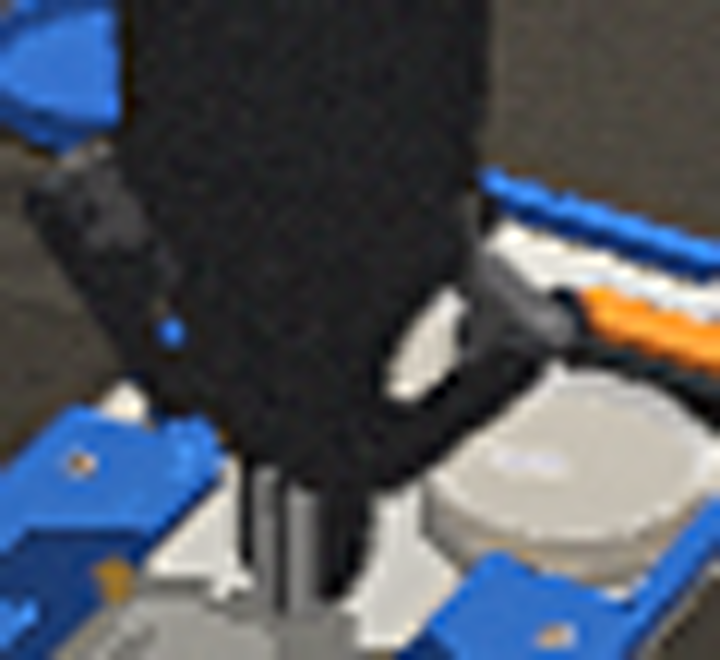

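Call:
{"name": "arm_command", "arguments": {"motion": [{"xyz":[0,0,0.6],"rot":[0,0,0]},{"xyz":[0,0,1.2],"rot":[0,0,0]},{"xyz":[0,0,1.8],"rot":[0,0,0]},{"xyz":[0,0,2.4],"rot":[0,0,0]},{"xyz":[0,0,2.4],"rot":[0,0,0]}]}}

```text
time: 12.38
ee_pos: [0.5173, 0.0498, -0.0051]
tcp_rot: [0.986, 0.167, 0.0, 0.001]
wrist_force: [-1.0, 1.2, 5.0]
opening: -0.0002
```

```bash
python3 - <<'E'
from h import *
where();b=camera("scene");where();save(b,"z7.png",(290,160,350,215),12)
E
```

```text
t 12.38 feeder [26.8  2.7] ztip -16.09 ang 0.01 Ff [ 0.59 -1.48  5.02] open -0.2
t 12.43 feeder [26.8   2.71] ztip -16.09 ang 0.01 Ff [ 2.01 -0.28  4.43] open -0.0
```

View pics/z7.png

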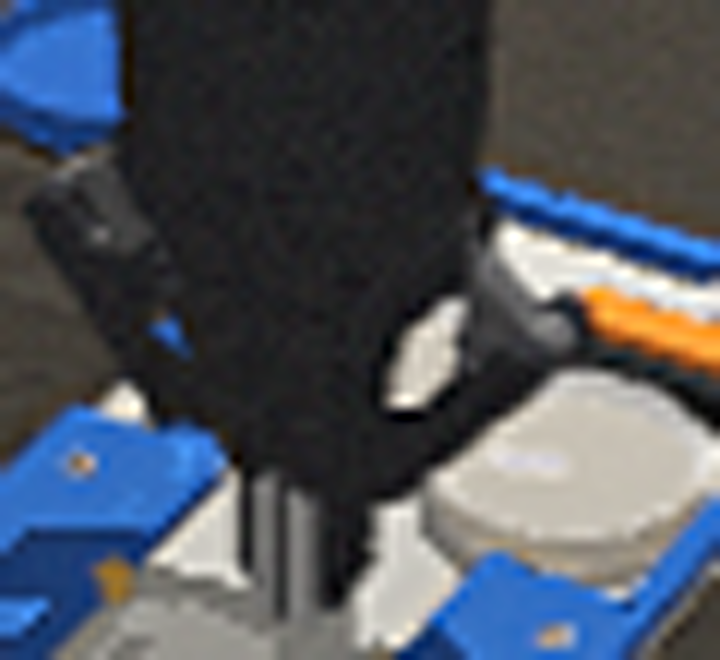

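The floor is felt at TCP z = -5.1 mm, so the tips really sit 11 mm behind the TCP, not 11 mm ahead. I'll correct the helper and redo the push at a true tip height of about 9 mm.

```bash
sed -i 's/ztip\/1e3+.011/ztip\/1e3-.011/; s/\*1e3-11,2/*1e3+11,2/' h.py; python3 - <<'E'
from h import *
where();go(22,15,9.5)
E
```

```text
t 12.43 feeder [26.8   2.71] ztip 5.91 ang 0.01 Ff [ 2.01 -0.28  4.43] open -0.0
xyz [ 4.8 12.3 -3.6] rot [ 0.08 -0.01  0.01]
```

Call:
{"name": "arm_command", "arguments": {"motion": [{"xyz":[0,0,-2],"rot":[0,0,0]},{"xyz":[0,0,-3.6],"rot":[0,0,0]},{"xyz":[2,7,-3.6],"rot":[0,0,0]},{"xyz":[5,14,-3.6],"rot":[0,0,0]},{"xyz":[8,14,-3.6],"rot":[0,0,0]},{"xyz":[10,14,-3.6],"rot":[0,0,0]},{"xyz":[12,14,-3.6],"rot":[0,0,0]},{"xyz":[14,14,-3.6],"rot":[0,0,0]},{"xyz":[15,14,-3.6],"rot":[0,0,0]},{"xyz":[16,14,-3.6],"rot":[0,0,0]},{"xyz":[17,14,-3.6],"rot":[0,0,0]},{"xyz":[18,14,-3.6],"rot":[0,0,0]},{"xyz":[19,14,-3.6],"rot":[0,0,0]}]}}

```text
time: 13.52
ee_pos: [0.5399, 0.0429, -0.0014]
tcp_rot: [0.986, 0.167, 0.0, 0.001]
wrist_force: [0.4, -0.3, 0.1]
opening: -0.0002
```

```bash
python3 - <<'E'
from h import *
where();b=camera("scene");where();save(b,"z8.png",(290,160,350,215),12)
E
```

```text
t 13.52 feeder [ 7.74 16.66] ztip 9.56 ang 0.02 Ff [-0.33  0.41  0.12] open -0.2
t 13.57 feeder [ 7.52 16.65] ztip 9.57 ang 0.02 Ff [-0.04 -0.57 -0.48] open 0.2
```

View pics/z8.png

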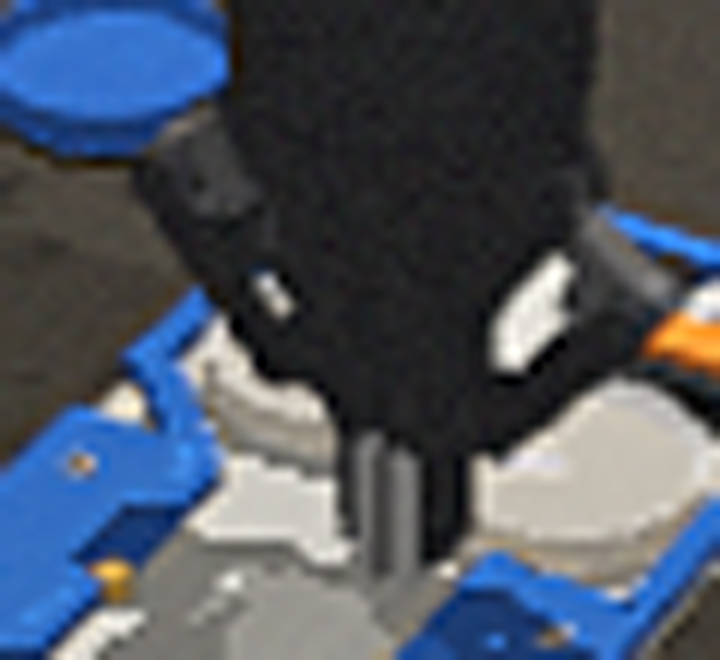

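Call:
{"name": "arm_command", "arguments": {"motion": [{"xyz":[1,0,0],"rot":[0,0,0]},{"xyz":[2,0,0],"rot":[0,0,0]},{"xyz":[3,0,0],"rot":[0,0,0]},{"xyz":[4,0,0],"rot":[0,0,0]},{"xyz":[5,0,0],"rot":[0,0,0]},{"xyz":[6,0,0],"rot":[0,0,0]},{"xyz":[7,0,0],"rot":[0,0,0]},{"xyz":[8,0,0],"rot":[0,0,0]},{"xyz":[9,0,0],"rot":[0,0,0]},{"xyz":[10,0,0],"rot":[0,0,0]},{"xyz":[11,0,0],"rot":[0,0,0]},{"xyz":[12,0,0],"rot":[0,0,0]}]}}

```text
time: 14.57
ee_pos: [0.5505, 0.0466, -0.0017]
tcp_rot: [0.986, 0.167, -0.001, 0.001]
wrist_force: [-4.7, -0.5, 3.8]
opening: 0.0003
```

```bash
python3 - <<'E'
from h import *
where();b=camera("scene");where();save(b,"z9.png",(290,160,350,215),12)
E
```

```text
t 14.57 feeder [-3.5  16.65] ztip 9.35 ang 0.01 Ff [ 4.58 -1.12  3.77] open 0.3
t 14.62 feeder [-3.96 16.65] ztip 9.39 ang 0.01 Ff [ 3.4  -1.67  2.97] open -0.2
```

View pics/z9.png

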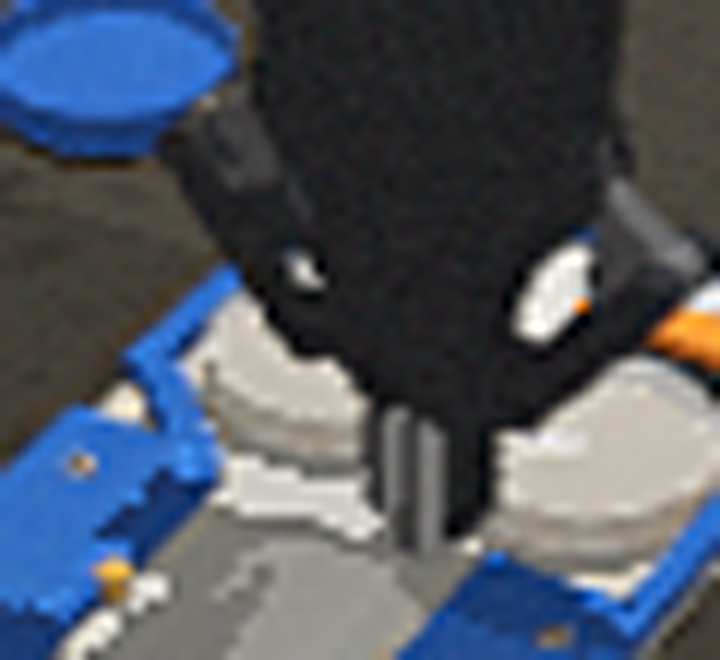

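Call:
{"name": "arm_command", "arguments": {"motion": [{"xyz":[1,0,0],"rot":[0,0,0]},{"xyz":[2,0,0],"rot":[0,0,0]},{"xyz":[3,0,0],"rot":[0,0,0]},{"xyz":[4,0,0],"rot":[0,0,0]},{"xyz":[5,0,0],"rot":[0,0,0]},{"xyz":[6,0,0],"rot":[0,0,0]},{"xyz":[7,0,0],"rot":[0,0,0]},{"xyz":[8,0,0],"rot":[0,0,0]},{"xyz":[9,0,0],"rot":[0,0,0]},{"xyz":[10,0,0],"rot":[0,0,0]},{"xyz":[11,0,0],"rot":[0,0,0]},{"xyz":[12,0,0],"rot":[0,0,0]}]}}

```text
time: 15.62
ee_pos: [0.5623, 0.0508, -0.0017]
tcp_rot: [0.986, 0.167, -0.0, 0.001]
wrist_force: [-5.0, -1.1, 2.6]
opening: -0.0001
```

```bash
python3 - <<'E'
from h import *
where();b=camera("scene");where();save(b,"z10.png",(300,150,360,205),12)
E
```

```text
t 15.62 feeder [-16.02  16.64] ztip 9.35 ang 0.01 Ff [ 5.08 -0.59  2.57] open -0.1
t 15.67 feeder [-16.29  16.64] ztip 9.4 ang 0.02 Ff [ 3.63 -1.35  3.  ] open 0.1
```

View pics/z10.png

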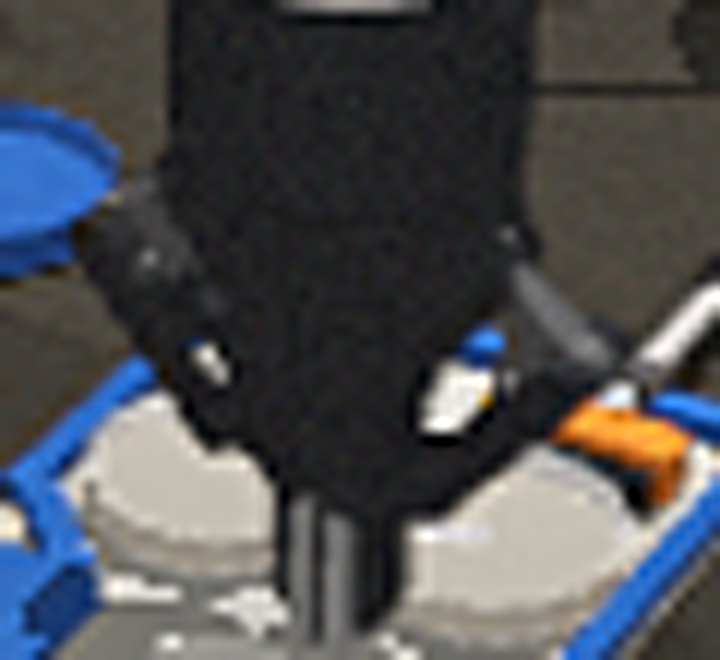

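Call:
{"name": "arm_command", "arguments": {"motion": [{"xyz":[1,0,0],"rot":[0,0,0]},{"xyz":[2,0,0],"rot":[0,0,0]},{"xyz":[3,0,0],"rot":[0,0,0]},{"xyz":[4,0,0],"rot":[0,0,0]},{"xyz":[5,0,0],"rot":[0,0,0]},{"xyz":[6,0,0],"rot":[0,0,0]}]}}

```text
time: 16.17
ee_pos: [0.5683, 0.0529, -0.0016]
tcp_rot: [0.986, 0.167, -0.0, 0.001]
wrist_force: [-5.0, -0.9, 3.0]
opening: -0.0002
```

```bash
python3 - <<'E'
from h import *
where();b=camera("scene");where();save(b,"z11.png",(300,150,360,205),12)
E
```

```text
t 16.17 feeder [-22.41  16.63] ztip 9.4 ang 0.02 Ff [ 5.05 -0.8   3.  ] open -0.2
t 16.22 feeder [-22.59  16.65] ztip 9.39 ang 0.02 Ff [ 3.19 -0.77  1.77] open -0.1
```

View pics/z11.png

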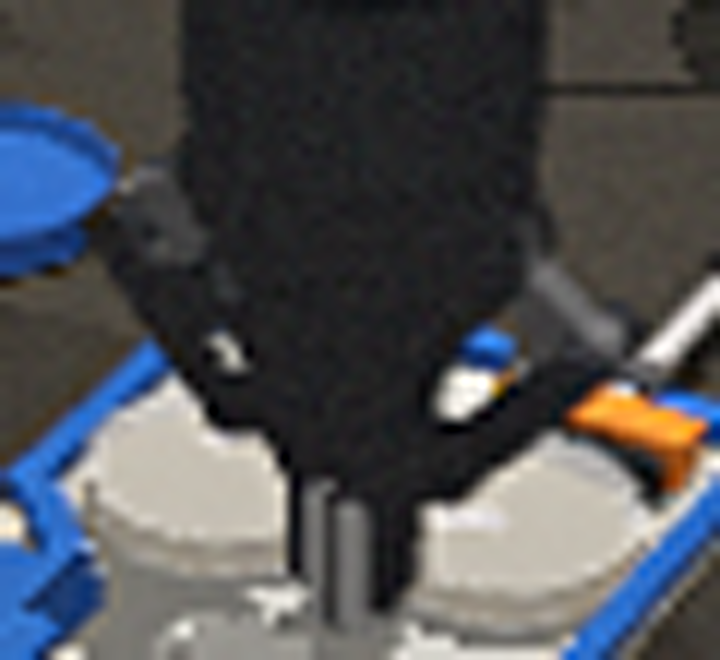

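Still sliding at 5 N. I'll take small steps from here.

Call:
{"name": "arm_command", "arguments": {"motion": [{"xyz":[0.8,0,0],"rot":[0,0,0]},{"xyz":[1.6,0,0],"rot":[0,0,0]},{"xyz":[2.4,0,0],"rot":[0,0,0]},{"xyz":[3,0,0],"rot":[0,0,0]}]}}

```text
time: 16.55
ee_pos: [0.5715, 0.0539, -0.0016]
tcp_rot: [0.986, 0.167, -0.0, 0.001]
wrist_force: [-4.1, -1.2, 2.2]
opening: -0.0001
```

```bash
python3 - <<'E'
from h import *
where()
E
```

```text
t 16.55 feeder [-25.75  16.66] ztip 9.39 ang 0.02 Ff [ 4.23 -0.24  2.23] open -0.1
```

Call:
{"name": "arm_command", "arguments": {"motion": [{"xyz":[0.8,0,0],"rot":[0,0,0]},{"xyz":[1.6,0,0],"rot":[0,0,0]},{"xyz":[2.2,0,0],"rot":[0,0,0]},{"xyz":[2.2,0,0],"rot":[0,0,0]}]}}

```text
time: 16.88
ee_pos: [0.5738, 0.0547, -0.0016]
tcp_rot: [0.986, 0.167, 0.0, 0.001]
wrist_force: [-4.0, -0.7, 1.8]
opening: 0.0002
```

```bash
python3 - <<'E'
from h import *
where()
E
```

```text
t 16.88 feeder [-28.16  16.66] ztip 9.38 ang 0.02 Ff [ 4.   -0.7   1.84] open 0.2
```

Call:
{"name": "arm_command", "arguments": {"motion": [{"xyz":[0.8,0,0],"rot":[0,0,0]},{"xyz":[1.6,0,0],"rot":[0,0,0]},{"xyz":[2.2,0,0],"rot":[0,0,0]},{"xyz":[2.2,0,0],"rot":[0,0,0]}]}}

```text
time: 17.22
ee_pos: [0.5761, 0.0555, -0.0016]
tcp_rot: [0.986, 0.167, 0.0, 0.001]
wrist_force: [-4.2, -1.0, 2.5]
opening: 0.0002
```

```bash
python3 - <<'E'
from h import *
where();b=camera("scene");where();save(b,"z12.png",(300,150,360,205),12)
E
```

```text
t 17.22 feeder [-30.59  16.68] ztip 9.4 ang 0.03 Ff [ 4.26 -0.42  2.47] open 0.2
t 17.27 feeder [-30.58  16.65] ztip 9.4 ang 0.02 Ff [ 2.92 -0.33  2.17] open -0.1
```

View pics/z12.png

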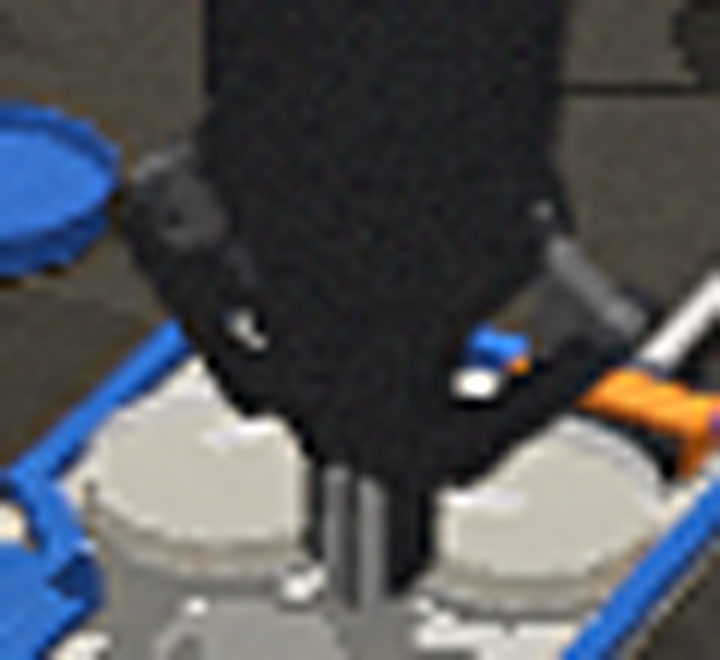

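Call:
{"name": "arm_command", "arguments": {"motion": [{"xyz":[0.8,0,0],"rot":[0,0,0]},{"xyz":[1.6,0,0],"rot":[0,0,0]},{"xyz":[2.0,0,0],"rot":[0,0,0]},{"xyz":[2.0,0,0],"rot":[0,0,0]}]}}

```text
time: 17.6
ee_pos: [0.5775, 0.056, -0.0017]
tcp_rot: [0.986, 0.167, -0.0, 0.001]
wrist_force: [-5.7, -0.1, 3.5]
opening: 0.0
```

```bash
python3 - <<'E'
from h import *
where()
E
```

```text
t 17.6 feeder [-32.09  16.65] ztip 9.34 ang 0.02 Ff [ 5.43 -1.76  3.5 ] open 0.0
```

Call:
{"name": "arm_command", "arguments": {"motion": [{"xyz":[0.6,0,0],"rot":[0,0,0]},{"xyz":[1.2,0,0],"rot":[0,0,0]},{"xyz":[1.2,0,0],"rot":[0,0,0]}]}}

```text
time: 17.85
ee_pos: [0.5778, 0.0561, -0.0017]
tcp_rot: [0.986, 0.167, -0.001, 0.001]
wrist_force: [-7.3, -1.8, 5.0]
opening: -0.0002
```

```bash
python3 - <<'E'
from h import *
where();b=camera("scene");where();save(b,"z13.png",(300,145,370,205),11)
E
```

```text
t 17.85 feeder [-32.37  16.67] ztip 9.26 ang 0.01 Ff [ 7.48 -0.74  4.97] open -0.2
t 17.9 feeder [-32.39  16.65] ztip 9.28 ang 0.02 Ff [ 6.99 -0.66  4.07] open -0.2
```

View pics/z13.png

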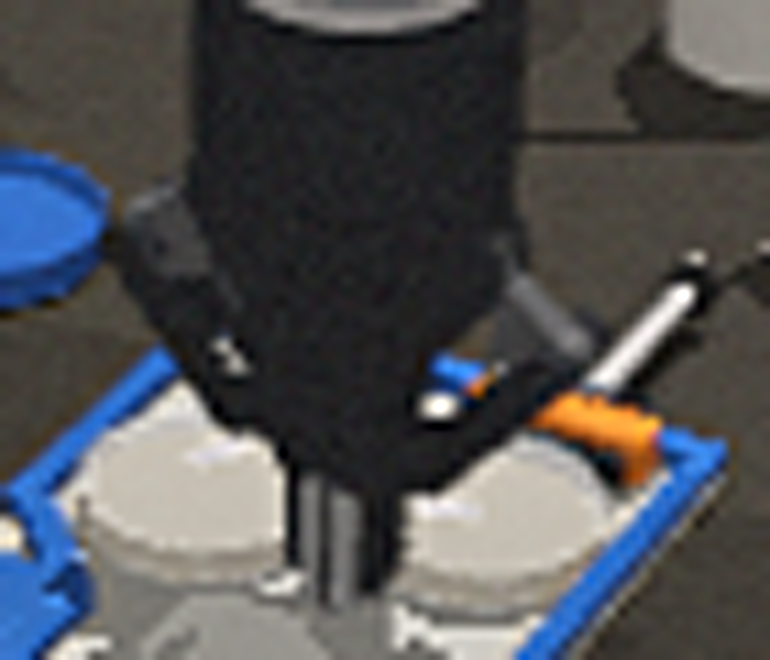

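Call:
{"name": "arm_command", "arguments": {"motion": [{"xyz":[1.0,0,0],"rot":[0,0,0]},{"xyz":[1.5,0,0],"rot":[0,0,0]},{"xyz":[1.5,0,0],"rot":[0,0,0]}]}}

```text
time: 18.15
ee_pos: [0.578, 0.0562, -0.0018]
tcp_rot: [0.986, 0.167, -0.003, 0.001]
wrist_force: [-8.1, -1.0, 5.4]
opening: -0.0002
```

```bash
python3 - <<'E'
from h import *
where()
E
```

```text
t 18.15 feeder [-32.59  16.69] ztip 9.25 ang 0.0 Ff [ 7.96 -1.74  5.4 ] open -0.2
```

Call:
{"name": "arm_command", "arguments": {"motion": [{"xyz":[-2,0,0],"rot":[0,0,0]},{"xyz":[-6,0,0],"rot":[0,0,0]},{"xyz":[-14,0,0],"rot":[0,0,0]},{"xyz":[-20,0,0],"rot":[0,0,0]},{"xyz":[-22,0,-10],"rot":[0,0,0]},{"xyz":[-22,0,-40],"rot":[0,0,0]},{"xyz":[-22,0,-70],"rot":[0,0,0]},{"xyz":[-22,0,-100],"rot":[0,0,0]},{"xyz":[-22,0,-100],"rot":[0,0,0]},{"xyz":[-22,0,-100],"rot":[0,0,0]}]}}

```text
time: 18.98
ee_pos: [0.5594, 0.0497, 0.1014]
tcp_rot: [0.986, 0.167, 0.001, 0.001]
wrist_force: [-0.5, 0.1, -0.9]
opening: -0.0
```

```bash
python3 - <<'E'
from h import *
where();b=camera("scene");where();save(b,"z14.png",(280,150,380,230),8)
r=rect(b,.019);cv2.imwrite("pics/r14.png",cv2.resize(r[:,:,::-1],None,fx=.75,fy=.75))
for n,z in(("dish_lead_center",.0125),("dish_block_center",.0125),("follower_face",.0135)):
  for q in pinpoint(n,b)[:3]:
    w=w2f(ray(b,q["location"],z)); 
    if abs(w[1])<75: print(n,q["conf"],np.round(w,1))
E
```

```text
t 18.98 feeder [-12.93  16.64] ztip 112.45 ang 0.02 Ff [ 0.4  -0.25 -0.91] open -0.0
t 19.03 feeder [-11.63  16.44] ztip 110.56 ang 0.0 Ff [ 0.85 -0.48 -0.91] open 0.1
dish_lead_center 0.64 [-44.5 -41.3]
dish_block_center 0.53 [-74.3  40.5]
follower_face 0.68 [-99.1  39.1]
```

View pics/z14.png

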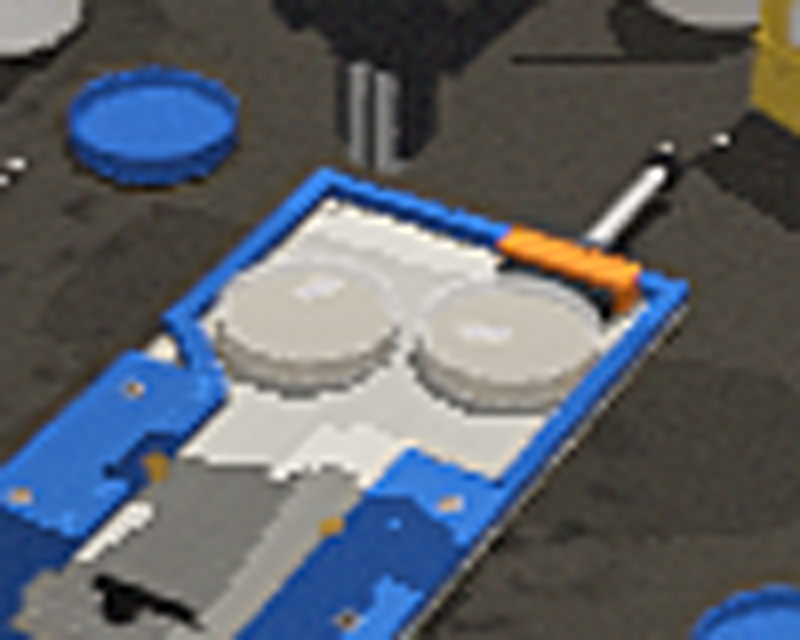

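View pics/r14.png

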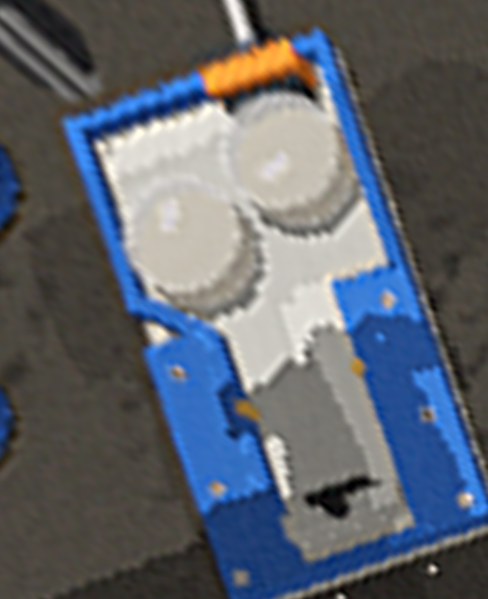

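```bash
python3 - <<'E'
from h import *
where();go(-86,-47,40,20);go(-86,-47,9.5,20)
E
```

```text
t 19.18 feeder [-10.36  16.48] ztip 108.45 ang -0.0 Ff [-0.12  0.48  0.1 ] open -0.1
xyz [ 76.1 -63.6  67.8] rot [-1.0e-02  4.3e-01 -2.0e+01]
xyz [ 76.4 -63.6  98.3] rot [-1.0e-02  4.3e-01 -2.0e+01]
```

Call:
{"name": "arm_command", "arguments": {"motion": [{"xyz":[25,-21,0],"rot":[0,0.4,-7]},{"xyz":[50,-42,0],"rot":[0,0.4,-14]},{"xyz":[76,-64,0],"rot":[0,0.4,-20]},{"xyz":[76,-64,20],"rot":[0,0.4,-20]},{"xyz":[76,-64,45],"rot":[0,0.4,-20]},{"xyz":[76,-64,60],"rot":[0,0.4,-20]},{"xyz":[76,-64,68],"rot":[0,0.4,-20]},{"xyz":[76,-64,68],"rot":[0,0.4,-20]},{"xyz":[76,-64,68],"rot":[0,0.4,-20]},{"xyz":[76,-64,68],"rot":[0,0.4,-20]}]}}

```text
time: 20.02
ee_pos: [0.6081, 0.1343, 0.03]
tcp_rot: [0.942, 0.336, 0.001, 0.0]
wrist_force: [0.2, -0.1, 0.1]
opening: 0.0001
```

```bash
python3 - <<'E'
from h import *
where();b=camera("scene");where();save(b,"z15.png",(280,130,380,220),7);go(-86,-47,9.5,20)
E
```

```text
t 20.02 feeder [-86.71 -47.23] ztip 40.99 ang 20.01 Ff [-0.18  0.21  0.06] open 0.1
t 20.07 feeder [-86.79 -47.27] ztip 41.19 ang 20.0 Ff [ 0.41  0.48 -0.18] open 0.3
xyz [-0.9 -0.  31.7] rot [ 0.04 -0.1   0.  ]
```

View pics/z15.png

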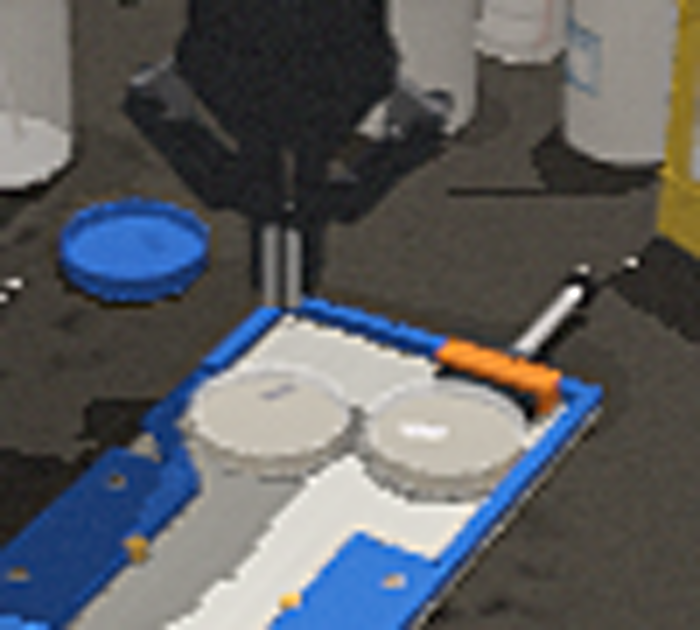

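Call:
{"name": "arm_command", "arguments": {"motion": [{"xyz":[0,0,6],"rot":[0,0,0]},{"xyz":[0,0,12],"rot":[0,0,0]},{"xyz":[0,0,17],"rot":[0,0,0]},{"xyz":[0,0,20],"rot":[0,0,0]},{"xyz":[0,0,22],"rot":[0,0,0]},{"xyz":[0,0,24],"rot":[0,0,0]},{"xyz":[0,0,26],"rot":[0,0,0]},{"xyz":[0,0,28],"rot":[0,0,0]},{"xyz":[0,0,28],"rot":[0,0,0]},{"xyz":[0,0,28],"rot":[0,0,0]}]}}

```text
time: 20.9
ee_pos: [0.6082, 0.1344, 0.0022]
tcp_rot: [0.942, 0.335, 0.001, 0.0]
wrist_force: [-0.0, -0.4, -0.3]
opening: 0.0001
```

```bash
python3 - <<'E'
from h import *
where();b=camera("scene");where();save(b,"z16.png",(280,130,380,220),7);go(-86,-47,9.5,20)
E
```

```text
t 20.9 feeder [-86.85 -47.27] ztip 13.15 ang 20.0 Ff [ 0.14  0.38 -0.26] open 0.1
t 20.95 feeder [-86.95 -47.28] ztip 13.31 ang 20.01 Ff [-0.44  0.04  1.22] open -0.1
xyz [-1.  -0.1  3.8] rot [ 0.05 -0.11  0.01]
```

View pics/z16.png

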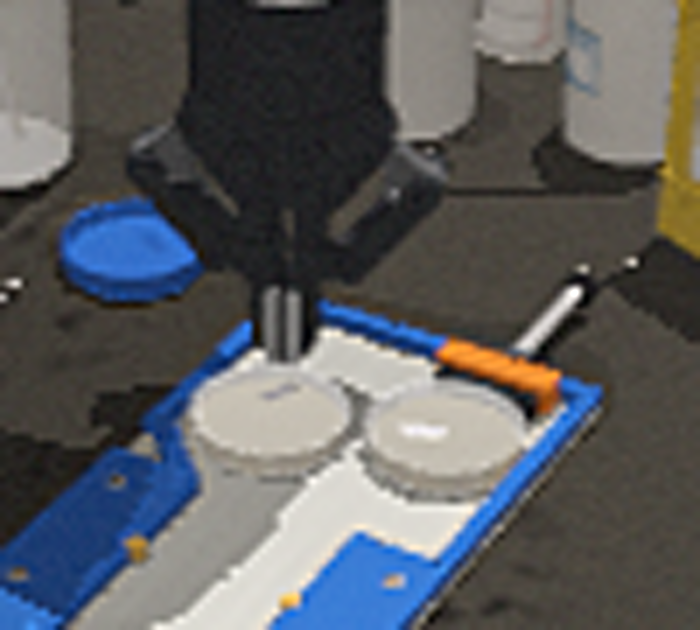

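Call:
{"name": "arm_command", "arguments": {"motion": [{"xyz":[0,0,2],"rot":[0,0,0]},{"xyz":[0,0,3.8],"rot":[0,0,0]},{"xyz":[0,0,3.8],"rot":[0,0,0]},{"xyz":[-1,0,3.8],"rot":[0,0,0]},{"xyz":[-2,0,3.8],"rot":[0,0,0]},{"xyz":[-3,0,3.8],"rot":[0,0,0]},{"xyz":[-4,0,3.8],"rot":[0,0,0]},{"xyz":[-5,0,3.8],"rot":[0,0,0]},{"xyz":[-5,0,3.8],"rot":[0,0,0]}]}}

```text
time: 21.7
ee_pos: [0.6042, 0.1312, -0.0014]
tcp_rot: [0.942, 0.335, 0.001, 0.0]
wrist_force: [0.2, 0.5, -0.7]
opening: -0.0
```

```bash
python3 - <<'E'
from h import *
where();b=camera("scene");where();save(b,"z17.png",(280,130,380,220),7)
E
```

```text
t 21.7 feeder [-82.07 -45.49] ztip 9.57 ang 20.0 Ff [-0.32 -0.39 -0.73] open -0.0
t 21.75 feeder [-82.17 -45.5 ] ztip 9.6 ang 20.0 Ff [-0.74 -0.02  0.38] open -0.1
```

View pics/z17.png

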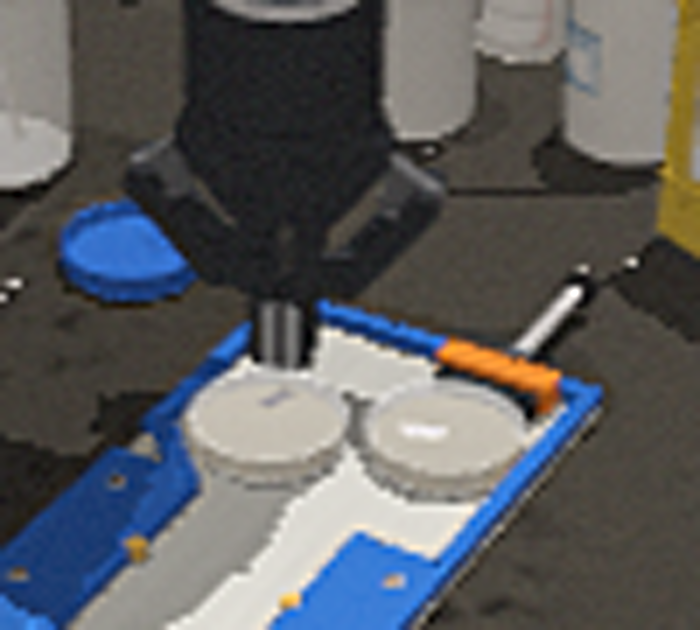

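Call:
{"name": "arm_command", "arguments": {"motion": [{"xyz":[-1.4,0.6,0],"rot":[0,0,0]},{"xyz":[-2.7,1.3,0],"rot":[0,0,0]},{"xyz":[-4.1,1.9,0],"rot":[0,0,0]},{"xyz":[-5.4,2.5,0],"rot":[0,0,0]},{"xyz":[-6.8,3.2,0],"rot":[0,0,0]},{"xyz":[-8.2,3.8,0],"rot":[0,0,0]},{"xyz":[-9.5,4.4,0],"rot":[0,0,0]},{"xyz":[-10.9,5.1,0],"rot":[0,0,0]},{"xyz":[-10.9,5.1,0],"rot":[0,0,0]}]}}

```text
time: 22.5
ee_pos: [0.599, 0.1201, -0.0014]
tcp_rot: [0.942, 0.335, 0.001, 0.0]
wrist_force: [0.3, 0.2, -1.1]
opening: 0.0003
```

```bash
python3 - <<'E'
from h import *
where();b=camera("scene");where();save(b,"z18.png",(280,130,380,220),7)
E
```

```text
t 22.5 feeder [-73.44 -36.77] ztip 9.57 ang 19.99 Ff [-0.34 -0.12 -1.14] open 0.3
t 22.55 feeder [-73.54 -36.84] ztip 9.59 ang 19.99 Ff [-0.24 -0.16 -0.15] open -0.0
```

View pics/z18.png

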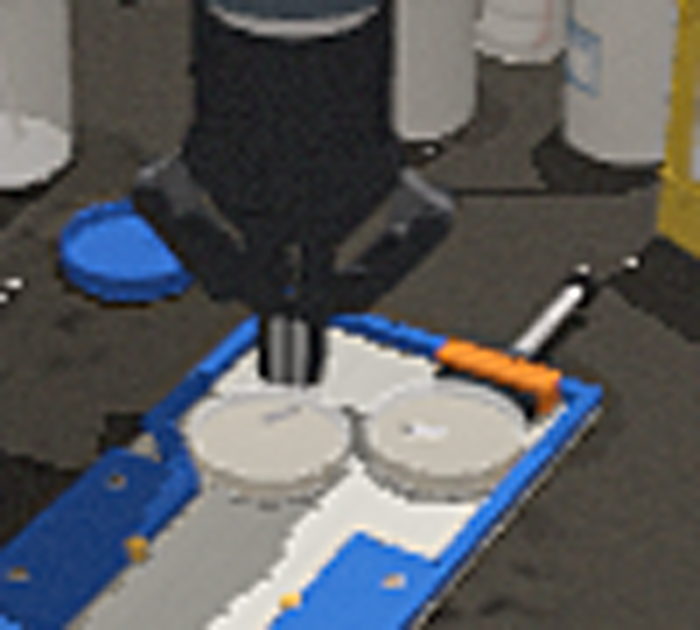

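Call:
{"name": "arm_command", "arguments": {"motion": [{"xyz":[-1.4,0.6,0],"rot":[0,0,0]},{"xyz":[-2.7,1.3,0],"rot":[0,0,0]},{"xyz":[-4.1,1.9,0],"rot":[0,0,0]},{"xyz":[-5.4,2.5,0],"rot":[0,0,0]},{"xyz":[-6.8,3.2,0],"rot":[0,0,0]},{"xyz":[-8.2,3.8,0],"rot":[0,0,0]},{"xyz":[-9.5,4.4,0],"rot":[0,0,0]},{"xyz":[-10.9,5.1,0],"rot":[0,0,0]},{"xyz":[-11.8,5.5,0],"rot":[0,0,0]},{"xyz":[-11.8,5.5,0],"rot":[0,0,0]}]}}

```text
time: 23.38
ee_pos: [0.5932, 0.1083, -0.0014]
tcp_rot: [0.942, 0.335, 0.001, 0.0]
wrist_force: [-0.5, -0.2, -0.6]
opening: 0.0001
```

```bash
python3 - <<'E'
from h import *
where();b=camera("scene");where();save(b,"z19.png",(280,130,380,220),7)
r=rect(b,.019);cv2.imwrite("pics/r19.png",cv2.resize(r[:,:,::-1],None,fx=.75,fy=.75))
E
```

```text
t 23.38 feeder [-64.14 -27.5 ] ztip 9.55 ang 19.98 Ff [ 0.52  0.03 -0.6 ] open 0.1
t 23.43 feeder [-64.21 -27.57] ztip 9.53 ang 19.98 Ff [ 0.14 -0.29  0.35] open 0.1
```

View pics/r19.png

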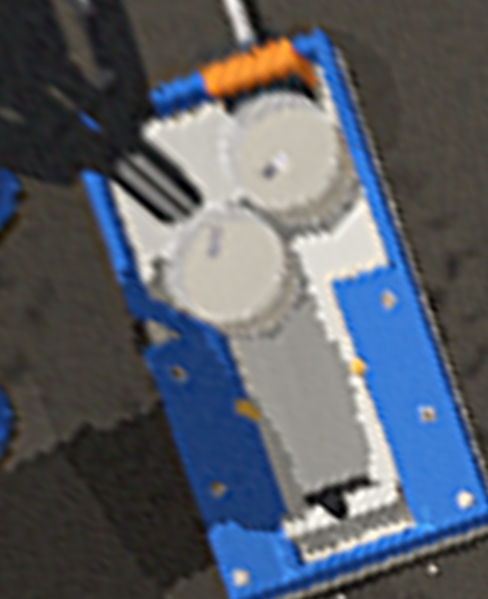

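```bash
cat >> h.py <<'E'
def path(wp,n):
    o=get_obs();R=Ro.from_quat(o["tcp_rot"]);p=np.array(o["ee_pos"])
    t=np.linspace(0,1,len(wp));wp=np.array(wp,float)
    for u in np.linspace(0,1,n+1)[1:]:
        x,y,a=[np.interp(u,t,wp[:,k]) for k in range(3)]
        tx=x-42.3*np.cos(np.deg2rad(a));ty=y-42.3*np.sin(np.deg2rad(a))
        aa=th+np.deg2rad(a)
        Rt=Ro.from_matrix(np.array([[np.cos(aa),np.sin(aa),0],[np.sin(aa),-np.cos(aa),0],[0,0,-1.]]))
        P=np.array([*f2w(tx,ty),p[2]])
        print(np.round(R.inv().apply(P-p)*1e3,1),round((R.inv()*Rt).as_rotvec(degrees=True)[2],1))
E
python3 - <<'E'
from h import *
where()
path([(-24.4,-13,20),(-17,-7.8,20),(-11.8,-4.6,15),(-5,-2.4,8),(2,-1.2,0)],16)
E
```

```text
t 23.43 feeder [-64.21 -27.57] ztip 9.53 ang 19.98 Ff [ 0.14 -0.29  0.35] open 0.1
[-2.3  0.7 -0. ] -0.0
[-4.5  1.3 -0. ] -0.0
[-6.6  1.8 -0. ] -0.0
[-8.8  2.4 -0. ] -0.0
[-10.3   3.7  -0. ] 1.2
[-11.8   4.9  -0. ] 2.5
[-13.4   6.1  -0. ] 3.7
[-15.    7.3  -0. ] 5.0
[-16.9   8.6  -0. ] 6.7
[-18.8   9.8  -0. ] 8.5
[-20.8  11.   -0. ] 10.2
[-22.9  12.2  -0. ] 12.0
[-24.9  13.3  -0. ] 14.0
[-27.1  14.4  -0. ] 16.0
[-29.2  15.5  -0. ] 18.0
[-31.5  16.6  -0. ] 20.0
```

Call:
{"name": "arm_command", "arguments": {"motion": [{"xyz":[-1.2,0.4,0],"rot":[0,0,0]},{"xyz":[-2.4,0.7,0],"rot":[0,0,0]},{"xyz":[-4.5,1.3,0],"rot":[0,0,0]},{"xyz":[-6.6,1.8,0],"rot":[0,0,0]},{"xyz":[-8.8,2.4,0],"rot":[0,0,0]},{"xyz":[-10.3,3.7,0],"rot":[0,0,1.2]},{"xyz":[-11.8,4.9,0],"rot":[0,0,2.5]},{"xyz":[-13.4,6.1,0],"rot":[0,0,3.7]},{"xyz":[-15,7.3,0],"rot":[0,0,5]},{"xyz":[-15,7.3,0],"rot":[0,0,5]}]}}

```text
time: 24.27
ee_pos: [0.5861, 0.0928, -0.0015]
tcp_rot: [0.956, 0.293, 0.001, 0.0]
wrist_force: [0.2, -0.7, 0.7]
opening: -0.0
```

```bash
python3 - <<'E'
from h import *
where();b=camera("scene");where()
r=rect(b,.019);cv2.imwrite("pics/r20.png",cv2.resize(r[:,:,::-1],None,fx=.75,fy=.75))
path([(-11.8,-4.6,15),(-5,-2.4,8),(2,-1.2,0)],8)
E
```

```text
t 24.27 feeder [-52.31 -15.23] ztip 9.5 ang 14.86 Ff [0.05 0.74 0.74] open -0.0
t 24.32 feeder [-52.48 -15.38] ztip 9.53 ang 14.94 Ff [-0.02 -0.19 -0.01] open 0.2
[-1.6  1.3 -0. ] 1.7
[-3.4  2.6 -0. ] 3.4
[-5.3  4.  -0. ] 5.2
[-7.2  5.4 -0. ] 6.9
[-9.2  6.7 -0. ] 8.9
[-11.2   8.   -0. ] 10.9
[-13.3   9.3  -0. ] 12.9
[-15.4  10.6  -0. ] 14.9
```

View pics/r20.png

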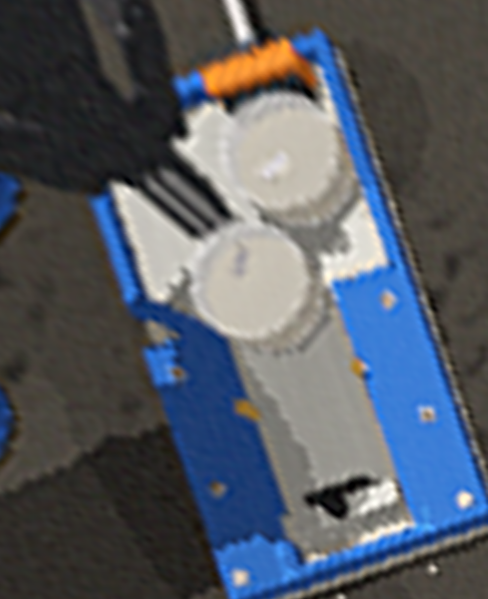

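Call:
{"name": "arm_command", "arguments": {"motion": [{"xyz":[-1.6,0,0],"rot":[0,0,1.7]},{"xyz":[-3.4,0,0],"rot":[0,0,3.4]},{"xyz":[-5.3,0,0],"rot":[0,0,5.2]},{"xyz":[-7.2,1,0],"rot":[0,0,6.9]},{"xyz":[-9.2,2,0],"rot":[0,0,8.9]},{"xyz":[-11.2,3,0],"rot":[0,0,10.9]},{"xyz":[-13.3,4,0],"rot":[0,0,12.9]},{"xyz":[-15.4,5,0],"rot":[0,0,14.9]},{"xyz":[-15.4,5,0],"rot":[0,0,14.9]}]}}

```text
time: 25.07
ee_pos: [0.5761, 0.08, -0.0015]
tcp_rot: [0.986, 0.167, 0.001, -0.0]
wrist_force: [0.5, 0.7, -0.6]
opening: -0.0
```

```bash
python3 - <<'E'
from h import *
where();b=camera("scene");where()
r=rect(b,.019);cv2.imwrite("pics/r21.png",cv2.resize(r[:,:,::-1],None,fx=.75,fy=.75))
E
```

```text
t 25.07 feeder [-38.69  -6.43] ztip 9.51 ang -0.03 Ff [-0.72 -0.49 -0.58] open -0.0
t 25.12 feeder [-38.84  -6.53] ztip 9.52 ang 0.07 Ff [ 0.88 -0.82  1.13] open 0.1
```

View pics/r21.png

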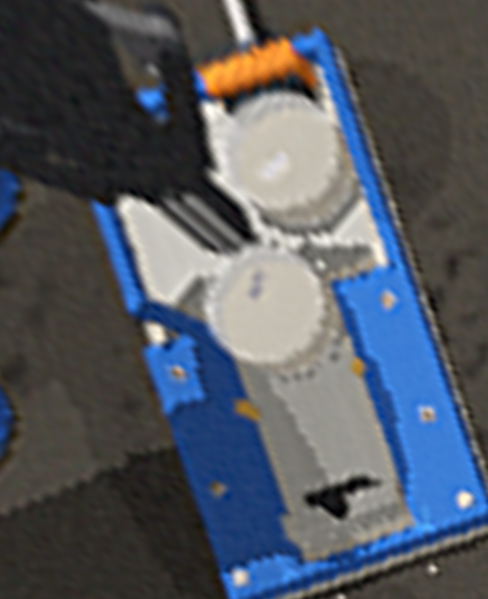

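Call:
{"name": "arm_command", "arguments": {"motion": [{"xyz":[-2,0.5,0],"rot":[0,0,0]},{"xyz":[-4,1,0],"rot":[0,0,0]},{"xyz":[-6,1.5,0],"rot":[0,0,0]},{"xyz":[-8,2,0],"rot":[0,0,0]},{"xyz":[-10,2.5,0],"rot":[0,0,0]},{"xyz":[-12,3,0],"rot":[0,0,0]},{"xyz":[-14,3.5,0],"rot":[0,0,0]},{"xyz":[-16,4,0],"rot":[0,0,0]},{"xyz":[-18,4.5,0],"rot":[0,0,0]},{"xyz":[-20,5,0],"rot":[0,0,0]},{"xyz":[-22,5.5,0],"rot":[0,0,0]},{"xyz":[-23,6,0],"rot":[0,0,0]},{"xyz":[-23,6,0],"rot":[0,0,0]}]}}

```text
time: 26.2
ee_pos: [0.5563, 0.0667, -0.0015]
tcp_rot: [0.986, 0.167, 0.001, -0.0]
wrist_force: [-0.3, 0.4, 0.5]
opening: 0.0004
```

```bash
python3 - <<'E'
from h import *
where();b=camera("scene");where()
r=rect(b,.019);cv2.imwrite("pics/r22.png",cv2.resize(r[:,:,::-1],None,fx=.75,fy=.75))
E
```

```text
t 26.2 feeder [-15.61  -0.4 ] ztip 9.51 ang 0.07 Ff [ 0.18 -0.48  0.53] open 0.4
t 26.25 feeder [-15.75  -0.44] ztip 9.5 ang 0.08 Ff [-0.4   0.6  -0.34] open 0.3
```

View pics/r22.png

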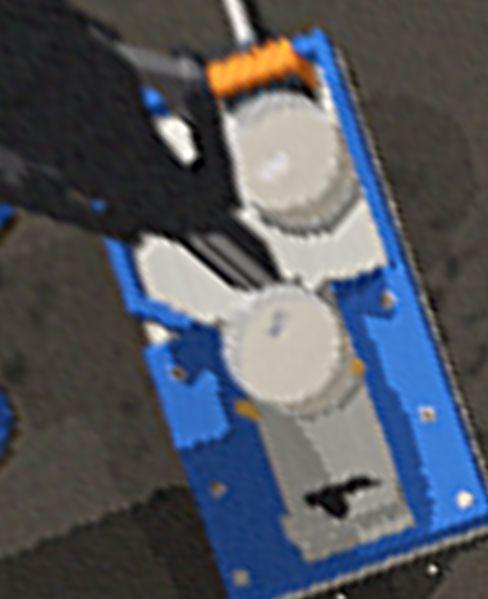

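Call:
{"name": "arm_command", "arguments": {"motion": [{"xyz":[-1.5,0,0],"rot":[0,0,0]},{"xyz":[-3,0,0],"rot":[0,0,0]},{"xyz":[-4.5,0,0],"rot":[0,0,0]},{"xyz":[-6,0,0],"rot":[0,0,0]},{"xyz":[-7,0,0],"rot":[0,0,0]},{"xyz":[-8,0,0],"rot":[0,0,0]},{"xyz":[-9,0,0],"rot":[0,0,0]},{"xyz":[-10,0,0],"rot":[0,0,0]},{"xyz":[-11,0,0],"rot":[0,0,0]},{"xyz":[-12,0,0],"rot":[0,0,0]}]}}

```text
time: 27.08
ee_pos: [0.5474, 0.0636, -0.0005]
tcp_rot: [0.986, 0.168, 0.003, -0.0]
wrist_force: [5.9, 1.4, -0.1]
opening: 0.0002
```

```bash
python3 - <<'E'
from h import *
where()
E
```

```text
t 27.08 feeder [-6.18 -0.43] ztip 10.54 ang 0.11 Ff [-6.05  0.66 -0.12] open 0.2
```

Call:
{"name": "arm_command", "arguments": {"motion": [{"xyz":[-0.7,0,0],"rot":[0,0,0]},{"xyz":[-1.4,0,0],"rot":[0,0,0]},{"xyz":[-2,0,0],"rot":[0,0,0]}]}}

```text
time: 27.33
ee_pos: [0.547, 0.0635, 0.0002]
tcp_rot: [0.986, 0.168, 0.005, -0.001]
wrist_force: [6.1, 1.6, 1.0]
opening: -0.0001
```

```bash
python3 - <<'E'
from h import *
where()
E
```

```text
t 27.33 feeder [-5.74 -0.46] ztip 11.17 ang 0.13 Ff [-6.3   0.54  1.03] open -0.1
```

Call:
{"name": "arm_command", "arguments": {"motion": [{"xyz":[-1.5,0,0.8],"rot":[0,0.3,0]},{"xyz":[-2.2,0,1.5],"rot":[0,0.5,0]},{"xyz":[-2.8,0,1.5],"rot":[0,0.5,0]}]}}

```text
time: 27.58
ee_pos: [0.5457, 0.0631, -0.0007]
tcp_rot: [0.986, 0.168, 0.011, -0.001]
wrist_force: [5.6, 1.7, 0.6]
opening: -0.0003
```

```bash
python3 - <<'E'
from h import *
where();go(-5,0,9.5);b=camera("scene")
save(b,"z23.png",(280,140,380,230),7)
E
```

```text
t 27.58 feeder [-4.4  -0.49] ztip 10.26 ang 0.17 Ff [-5.87  0.26  0.57] open -0.3
xyz [0.6 0.5 0.8] rot [ 0.05 -1.26  0.17]
```

View pics/z23.png

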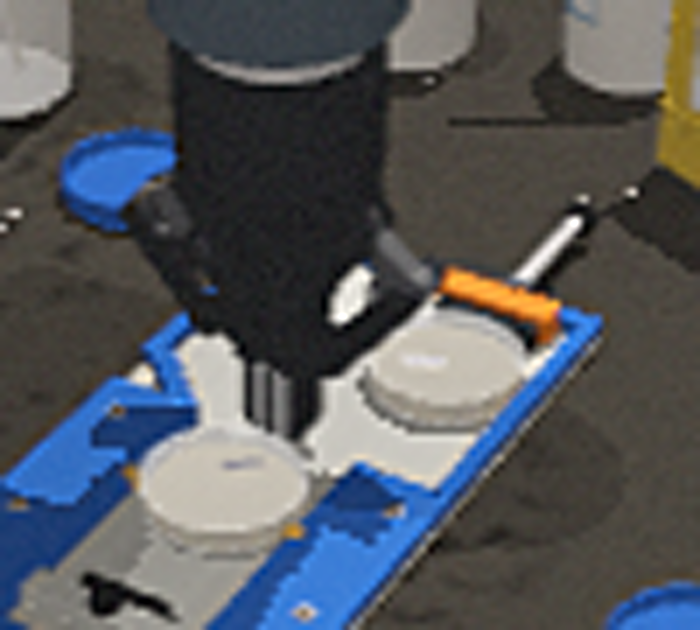

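Call:
{"name": "arm_command", "arguments": {"motion": [{"xyz":[-1,0,0.4],"rot":[0,-0.5,0]},{"xyz":[-2,0,0.8],"rot":[0,-1,0]},{"xyz":[-2.8,0,0.8],"rot":[0,-1.2,0]},{"xyz":[-3.2,0,0.8],"rot":[0,-1.2,0]}]}}

```text
time: 27.97
ee_pos: [0.5437, 0.0624, -0.0012]
tcp_rot: [0.986, 0.168, 0.001, 0.0]
wrist_force: [5.1, 2.2, 0.4]
opening: -0.0
```

```bash
python3 - <<'E'
from h import *
where();go(-1,0,9.5)
E
```

```text
t 27.97 feeder [-2.31 -0.47] ztip 9.83 ang 0.18 Ff [-5.54 -0.4   0.4 ] open -0.0
xyz [-1.3  0.5  0.3] rot [ 0.06 -0.13  0.18]
```

Call:
{"name": "arm_command", "arguments": {"motion": [{"xyz":[-1,0.2,0.3],"rot":[0,-0.2,0]},{"xyz":[-2,0.4,0.3],"rot":[0,-0.4,0]},{"xyz":[-2.8,0.5,0.3],"rot":[0,-0.4,0]},{"xyz":[-3.4,0.5,0.3],"rot":[0,-0.4,0]}]}}

```text
time: 28.3
ee_pos: [0.5414, 0.0611, -0.0012]
tcp_rot: [0.986, 0.168, -0.002, 0.001]
wrist_force: [4.5, 2.3, 1.1]
opening: -0.0002
```

```bash
python3 - <<'E'
from h import *
where()
E
```

```text
t 28.3 feeder [0.34 0.  ] ztip 9.78 ang 0.19 Ff [-5.02 -0.73  1.06] open -0.2
```

Call:
{"name": "arm_command", "arguments": {"motion": [{"xyz":[-1,0,0.3],"rot":[0,0,0]},{"xyz":[-2,0,0.3],"rot":[0,0,0]},{"xyz":[-3,0,0.3],"rot":[0,0,0]},{"xyz":[-4,0,0.3],"rot":[0,0,0]},{"xyz":[-4.8,0,0.3],"rot":[0,0,0]}]}}

```text
time: 28.72
ee_pos: [0.5364, 0.0593, -0.0016]
tcp_rot: [0.986, 0.168, -0.002, 0.001]
wrist_force: [3.5, 1.2, 0.6]
opening: -0.0003
```

```bash
python3 - <<'E'
from h import *
where()
E
```

```text
t 28.72 feeder [5.66 0.09] ztip 9.39 ang 0.19 Ff [-3.71  0.07  0.6 ] open -0.3
```

Call:
{"name": "arm_command", "arguments": {"motion": [{"xyz":[-1,0,0],"rot":[0,0,0]},{"xyz":[-2,0,0],"rot":[0,0,0]},{"xyz":[-3,0,0],"rot":[0,0,0]},{"xyz":[-4,0,0],"rot":[0,0,0]},{"xyz":[-5,0,0],"rot":[0,0,0]},{"xyz":[-6,0,0],"rot":[0,0,0]},{"xyz":[-7,0,0],"rot":[0,0,0]},{"xyz":[-8,0,0],"rot":[0,0,0]},{"xyz":[-9,0,0],"rot":[0,0,0]},{"xyz":[-9,0,0],"rot":[0,0,0]}]}}

```text
time: 29.55
ee_pos: [0.5268, 0.0559, -0.002]
tcp_rot: [0.986, 0.168, -0.003, 0.001]
wrist_force: [0.2, -0.6, 0.1]
opening: -0.0003
```

```bash
python3 - <<'E'
from h import *
where();b=camera("scene");where()
save(b,"z24.png",(270,150,370,240),7)
E
```

```text
t 29.55 feeder [15.76  0.1 ] ztip 8.98 ang 0.17 Ff [0.03 0.63 0.12] open -0.3
t 29.6 feeder [15.49  0.11] ztip 9.08 ang 0.18 Ff [-0.98 -0.63  0.12] open 0.5
```

View pics/z24.png

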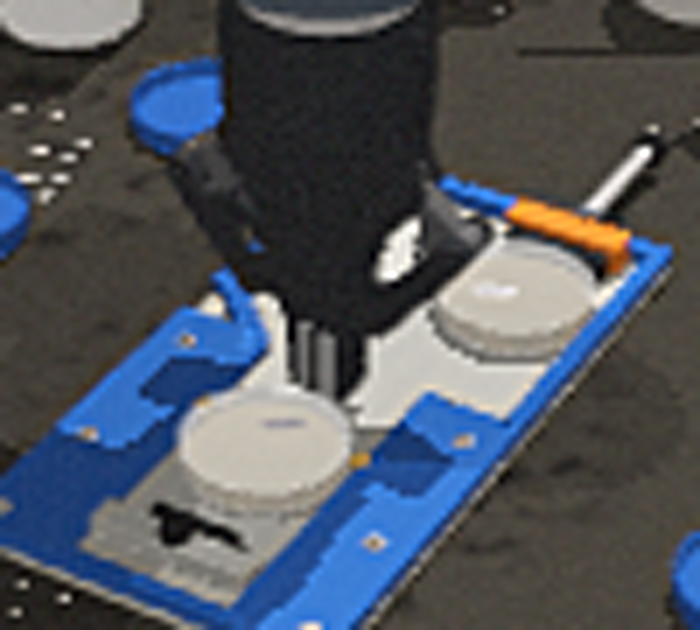

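Call:
{"name": "arm_command", "arguments": {"motion": [{"xyz":[-1,0,0],"rot":[0,0,0]},{"xyz":[-2,0,0],"rot":[0,0,0]},{"xyz":[-3,0,0],"rot":[0,0,0]},{"xyz":[-4,0,0],"rot":[0,0,0]},{"xyz":[-5,0,0],"rot":[0,0,0]},{"xyz":[-6,0,0],"rot":[0,0,0]},{"xyz":[-6,0,0],"rot":[0,0,0]}]}}

```text
time: 30.18
ee_pos: [0.5212, 0.0539, -0.0019]
tcp_rot: [0.986, 0.168, -0.003, 0.001]
wrist_force: [-0.3, -0.6, -0.6]
opening: 0.0003
```

```bash
python3 - <<'E'
from h import *
where();b=camera("scene");where()
save(b,"z25.png",(270,160,350,240),8)
E
```

```text
t 30.18 feeder [21.71  0.12] ztip 9.11 ang 0.18 Ff [ 0.46  0.43 -0.59] open 0.3
t 30.23 feeder [21.57  0.12] ztip 9.13 ang 0.18 Ff [ 0.48  0.03 -0.46] open -0.1
```

View pics/z25.png

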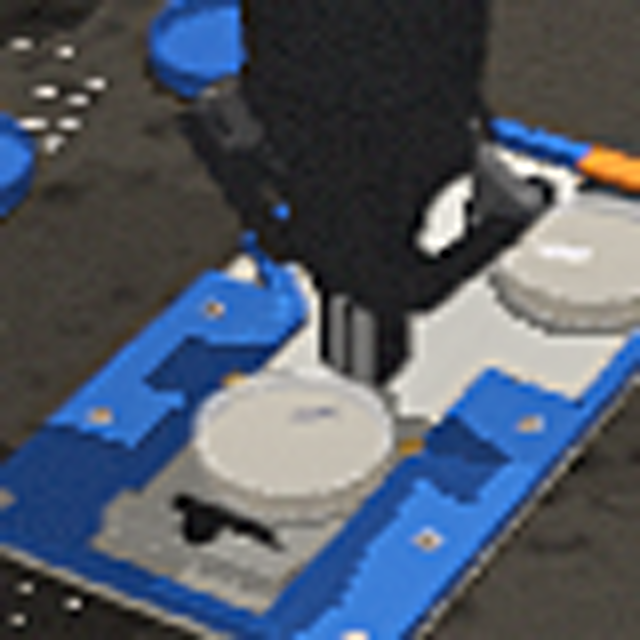

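Call:
{"name": "arm_command", "arguments": {"motion": [{"xyz":[-1,0,0],"rot":[0,0,0]},{"xyz":[-2,0,0],"rot":[0,0,0]},{"xyz":[-3,0,0],"rot":[0,0,0]},{"xyz":[-4,0,0],"rot":[0,0,0]},{"xyz":[-5,0,0],"rot":[0,0,0]},{"xyz":[-5,0,0],"rot":[0,0,0]}]}}

```text
time: 30.73
ee_pos: [0.5164, 0.0522, -0.0018]
tcp_rot: [0.986, 0.168, -0.003, 0.001]
wrist_force: [0.9, -0.5, 0.8]
opening: -0.0002
```

```bash
python3 - <<'E'
from h import *
where();b=camera("scene");where()
save(b,"z26.png",(270,160,350,240),8)
E
```

```text
t 30.73 feeder [26.82  0.14] ztip 9.18 ang 0.17 Ff [-0.71  0.83  0.81] open -0.2
t 30.78 feeder [26.74  0.16] ztip 9.17 ang 0.18 Ff [ 0.11 -0.12 -0.11] open -0.3
```

View pics/z26.png

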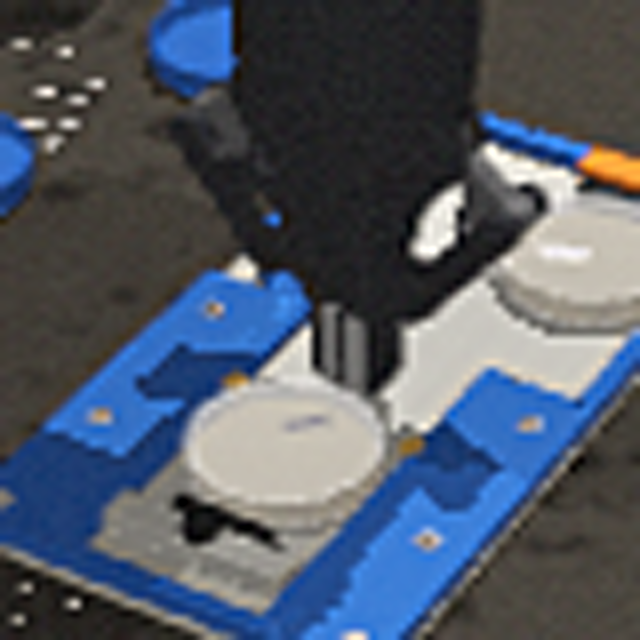

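Call:
{"name": "arm_command", "arguments": {"motion": [{"xyz":[-1,0,0],"rot":[0,0,0]},{"xyz":[-2,0,0],"rot":[0,0,0]},{"xyz":[-3,0,0],"rot":[0,0,0]},{"xyz":[-3,0,0],"rot":[0,0,0]}]}}

```text
time: 31.12
ee_pos: [0.5144, 0.0515, -0.0014]
tcp_rot: [0.986, 0.168, -0.002, 0.001]
wrist_force: [1.4, 0.7, -0.4]
opening: 0.0002
```

```bash
python3 - <<'E'
from h import *
where()
E
```

```text
t 31.12 feeder [28.93  0.15] ztip 9.58 ang 0.19 Ff [-1.57 -0.21 -0.37] open 0.2
```

Call:
{"name": "arm_command", "arguments": {"motion": [{"xyz":[-1,0,0.3],"rot":[0,0,0]},{"xyz":[-2,0,0.3],"rot":[0,0,0]},{"xyz":[-2,0,0.3],"rot":[0,0,0]}]}}

```text
time: 31.37
ee_pos: [0.5138, 0.0513, -0.0011]
tcp_rot: [0.986, 0.169, -0.001, 0.001]
wrist_force: [4.2, 1.6, 0.2]
opening: 0.0002
```

```bash
python3 - <<'E'
from h import *
where();b=camera("scene");where()
save(b,"z27.png",(270,160,350,240),8)
E
```

```text
t 31.37 feeder [29.58  0.14] ztip 9.86 ang 0.21 Ff [-4.49 -0.16  0.22] open 0.2
t 31.42 feeder [29.65  0.12] ztip 9.84 ang 0.21 Ff [-4.55  0.38  1.29] open 0.4
```

View pics/z27.png

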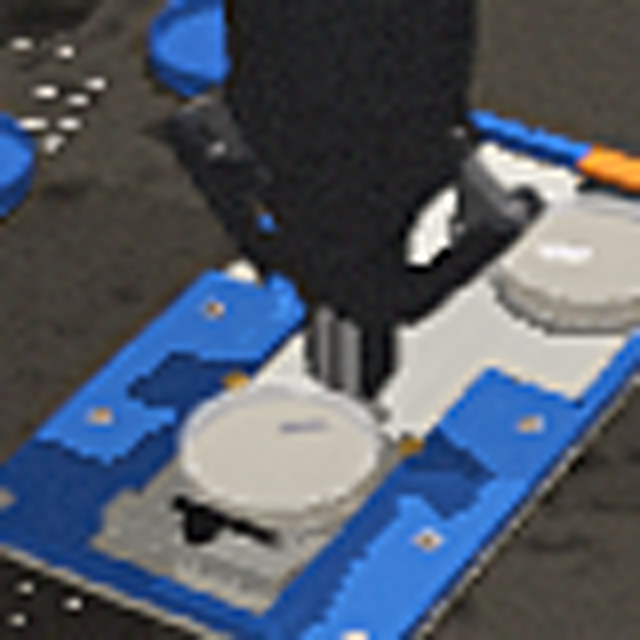

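Call:
{"name": "arm_command", "arguments": {"motion": [{"xyz":[-1.6,0,0.3],"rot":[0,0,0]},{"xyz":[-2.2,0,0.4],"rot":[0,0,0]},{"xyz":[-2.8,0,0.4],"rot":[0,0,0]},{"xyz":[-2.8,0,0.4],"rot":[0,0,0]}]}}

```text
time: 31.75
ee_pos: [0.5132, 0.0512, -0.0007]
tcp_rot: [0.986, 0.169, 0.002, 0.0]
wrist_force: [6.5, 2.9, -0.1]
opening: 0.0003
```

```bash
python3 - <<'E'
from h import *
where();b=camera("scene");where()
E
```

```text
t 31.75 feeder [30.24  0.08] ztip 10.32 ang 0.25 Ff [-7.09 -0.59 -0.06] open 0.3
t 31.8 feeder [30.24  0.08] ztip 10.31 ang 0.25 Ff [-6.68  0.5   1.28] open -0.0
```

Call:
{"name": "arm_command", "arguments": {"motion": [{"xyz":[-2.5,0,0.4],"rot":[0,0,0]},{"xyz":[-3.3,0,0.6],"rot":[0,-0.2,0]},{"xyz":[-3.5,0,0.6],"rot":[0,-0.2,0]},{"xyz":[-3.5,0,0.6],"rot":[0,-0.2,0]},{"xyz":[-3.5,0,0.6],"rot":[0,-0.2,0]}]}}

```text
time: 32.22
ee_pos: [0.5128, 0.0511, -0.0001]
tcp_rot: [0.986, 0.169, 0.003, 0.0]
wrist_force: [7.2, 2.1, 0.6]
opening: -0.0
```

```bash
python3 - <<'E'
from h import *
where();b=camera("scene");where();camera("scene");where()
save(b,"z28.png",(270,160,350,240),8)
E
```

```text
t 32.22 feeder [30.65  0.06] ztip 10.92 ang 0.3 Ff [-7.55  0.37  0.63] open -0.0
t 32.27 feeder [30.63  0.07] ztip 10.93 ang 0.3 Ff [-8.94  0.46  0.63] open -0.0
t 32.32 feeder [30.65  0.07] ztip 10.93 ang 0.3 Ff [-8.13  0.68  0.89] open -0.0
```

View pics/z28.png

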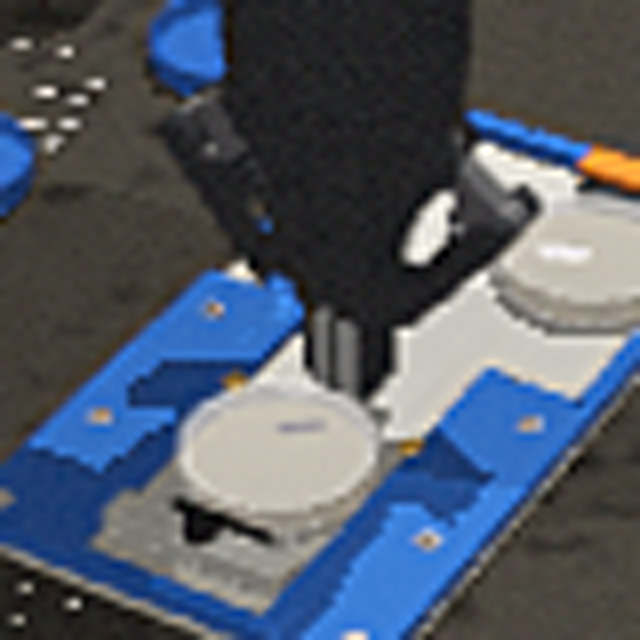

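Call:
{"name": "arm_command", "arguments": {"motion": [{"xyz":[-3.4,0,0.3],"rot":[0,-0.2,0]},{"xyz":[-3.7,0,0.4],"rot":[0,-0.2,0]},{"xyz":[-3.7,0,0.4],"rot":[0,-0.2,0]},{"xyz":[-3.7,0,0.4],"rot":[0,-0.2,0]}]}}

```text
time: 32.65
ee_pos: [0.5126, 0.051, 0.0009]
tcp_rot: [0.985, 0.17, 0.005, 0.0]
wrist_force: [7.6, 3.6, 1.5]
opening: -0.0003
```

```bash
python3 - <<'E'
from h import *
where();camera("scene");where();camera("scene");where()
E
```

```text
t 32.65 feeder [3.083e+01 2.000e-02] ztip 11.92 ang 0.35 Ff [-8.32 -0.87  1.51] open -0.3
t 32.7 feeder [3.082e+01 1.000e-02] ztip 11.91 ang 0.35 Ff [-8.21  0.47  0.92] open -0.0
t 32.75 feeder [3.085e+01 1.000e-02] ztip 11.9 ang 0.35 Ff [-8.51  0.26  0.99] open 0.2
```

Call:
{"name": "arm_command", "arguments": {"motion": [{"xyz":[-3,0,0],"rot":[0,0,0]},{"xyz":[-2.3,0,0],"rot":[0,0,0]},{"xyz":[-1.6,0,0],"rot":[0,0,0]},{"xyz":[-0.9,0,0],"rot":[0,0,0]},{"xyz":[-0.3,0,0],"rot":[0,0,0]},{"xyz":[0.3,0,0],"rot":[0,0,0]},{"xyz":[0.8,0,0],"rot":[0,0,0]},{"xyz":[1.3,0,0],"rot":[0,0,0]},{"xyz":[1.8,0,0],"rot":[0,0,0]},{"xyz":[2.3,0,0],"rot":[0,0,0]},{"xyz":[2.8,0,0],"rot":[0,0,0]},{"xyz":[3.3,0,0],"rot":[0,0,0]},{"xyz":[3.8,0,0],"rot":[0,0,0]},{"xyz":[4.4,0,0],"rot":[0,0,0]},{"xyz":[6,0,0],"rot":[0,0,0]},{"xyz":[8,0,0],"rot":[0,0,0]},{"xyz":[11,0,0],"rot":[0,0,0]},{"xyz":[14,0,0],"rot":[0,0,0]}]}}

```text
time: 34.25
ee_pos: [0.5259, 0.0557, 0.001]
tcp_rot: [0.985, 0.17, 0.004, 0.0]
wrist_force: [0.6, 0.1, -1.2]
opening: 0.0004
```

```bash
python3 - <<'E'
from h import *
where();b=camera("scene");where()
save(b,"z29.png",(270,160,350,240),8)
E
```

```text
t 34.25 feeder [16.74 -0.03] ztip 11.97 ang 0.35 Ff [-0.61  0.12 -1.23] open 0.4
t 34.3 feeder [16.   -0.06] ztip 12.04 ang 0.37 Ff [-0.96  0.32  0.17] open -0.0
```

View pics/z29.png

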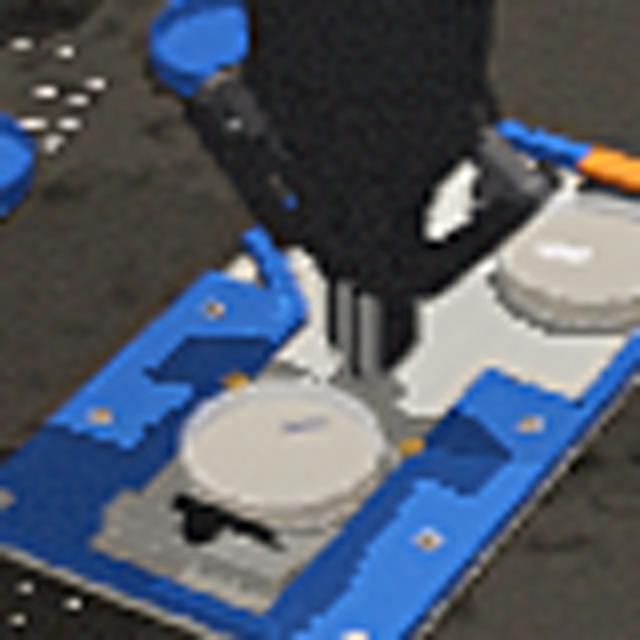

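```bash
python3 - <<'E'
import cv2,numpy as np
ims={k:cv2.imread(f"pics/z{k}.png",0).astype(np.float32) for k in(25,26,27,28,29)}
# dish left-front part, incl. rim, excl stop
t=ims[29][380:500,175:350]
for k in ims:
  r=cv2.matchTemplate(ims[k][350:530,150:400],t,cv2.TM_CCOEFF_NORMED);_,v,_,p=cv2.minMaxLoc(r)
  print(k,v,p[0]-25,p[1]-30)
E
```

```text
25 0.9315275549888611 10 -10
26 0.9667077660560608 1 -1
27 0.959157407283783 -3 2
28 0.9572710990905762 -4 3
29 0.9999998807907104 0 0
```

The press worked (about 8.3 N by the wrist). The picture suggests the dish rebounded by up to 1 mm, so I'll set it back against the stop with a light touch.

```bash
python3 - <<'E'
from h import *
where();go(16,0,9.5);go(28.5,0,9.5)
E
```

```text
t 34.3 feeder [16.   -0.06] ztip 12.04 ang 0.37 Ff [-0.96  0.32  0.17] open -0.0
xyz [-0.   0.   2.5] rot [ 0.14 -0.53  0.37]
xyz [-12.5  -0.    2.4] rot [ 0.14 -0.53  0.37]
```

Call:
{"name": "arm_command", "arguments": {"motion": [{"xyz":[0,0,1.2],"rot":[0.1,-0.5,0.4]},{"xyz":[0,0,2.5],"rot":[0.1,-0.5,0.4]},{"xyz":[-3,0,2.5],"rot":[0.1,-0.5,0.4]},{"xyz":[-6,0,2.5],"rot":[0.1,-0.5,0.4]},{"xyz":[-8,0,2.5],"rot":[0.1,-0.5,0.4]},{"xyz":[-9,0,2.5],"rot":[0.1,-0.5,0.4]},{"xyz":[-10,0,2.5],"rot":[0.1,-0.5,0.4]},{"xyz":[-10.5,0,2.5],"rot":[0.1,-0.5,0.4]},{"xyz":[-11,0,2.5],"rot":[0.1,-0.5,0.4]},{"xyz":[-11.5,0,2.5],"rot":[0.1,-0.5,0.4]},{"xyz":[-12,0,2.5],"rot":[0.1,-0.5,0.4]},{"xyz":[-12,0,2.5],"rot":[0.1,-0.5,0.4]}]}}

```text
time: 35.3
ee_pos: [0.5152, 0.052, -0.0016]
tcp_rot: [0.986, 0.166, 0.0, 0.0]
wrist_force: [0.5, 0.2, 0.3]
opening: -0.0003
```

```bash
python3 - <<'E'
from h import *
where();camera("scene");where();camera("scene");where()
E
```

```text
t 35.3 feeder [2.803e+01 2.000e-02] ztip 9.42 ang -0.04 Ff [-0.55 -0.06  0.28] open -0.3
t 35.35 feeder [2.797e+01 2.000e-02] ztip 9.44 ang -0.04 Ff [-0.63  0.97  0.44] open 0.1
t 35.4 feeder [27.93  0.04] ztip 9.44 ang -0.03 Ff [0.4  0.48 0.42] open -0.1
```

Call:
{"name": "arm_command", "arguments": {"motion": [{"xyz":[-0.4,0,0],"rot":[0,0,0]},{"xyz":[-0.8,0,0],"rot":[0,0,0]},{"xyz":[-1.1,0,0],"rot":[0,0,0]},{"xyz":[-1.1,0,0],"rot":[0,0,0]}]}}

```text
time: 35.73
ee_pos: [0.5147, 0.0518, -0.0014]
tcp_rot: [0.986, 0.167, 0.001, 0.0]
wrist_force: [1.1, 0.4, 0.8]
opening: 0.0001
```

```bash
python3 - <<'E'
from h import *
where();camera("scene");where();camera("scene");where()
E
```

```text
t 35.73 feeder [2.859e+01 2.000e-02] ztip 9.64 ang -0.03 Ff [-1.15  0.03  0.75] open 0.1
t 35.78 feeder [2.861e+01 1.000e-02] ztip 9.61 ang -0.03 Ff [-1.34  0.94 -0.26] open -0.1
t 35.83 feeder [28.65  0.04] ztip 9.59 ang -0.03 Ff [-1.74 -0.43 -0.1 ] open 0.0
```

Call:
{"name": "arm_command", "arguments": {"motion": [{"xyz":[-0.3,0,0],"rot":[0,0,0]},{"xyz":[-0.2,0,0],"rot":[0,0,0]},{"xyz":[-0.1,0,0],"rot":[0,0,0]},{"xyz":[0,0,0],"rot":[0,0,0]},{"xyz":[0.1,0,0],"rot":[0,0,0]},{"xyz":[0.2,0,0],"rot":[0,0,0]},{"xyz":[0.3,0,0],"rot":[0,0,0]},{"xyz":[0.4,0,0],"rot":[0,0,0]},{"xyz":[0.5,0,0],"rot":[0,0,0]},{"xyz":[0.6,0,0],"rot":[0,0,0]},{"xyz":[0.8,0,0],"rot":[0,0,0]},{"xyz":[1.5,0,0],"rot":[0,0,0]},{"xyz":[4,0,0],"rot":[0,0,0]},{"xyz":[8,0,0],"rot":[0,0,0]},{"xyz":[14,0,0],"rot":[0,0,0]},{"xyz":[16,0,-5],"rot":[0,0,0]},{"xyz":[16,0,-30],"rot":[0,0,0]},{"xyz":[16,0,-65],"rot":[0,0,0]},{"xyz":[16,0,-100],"rot":[0,0,0]},{"xyz":[16,0,-130],"rot":[0,0,0]}]}}

```text
time: 37.5
ee_pos: [0.5302, 0.057, 0.1314]
tcp_rot: [0.986, 0.167, 0.002, 0.0]
wrist_force: [0.9, 0.9, -0.6]
opening: 0.0001
```

```bash
python3 - <<'E'
from h import *
where();b=camera("scene");save(b,"z30.png",(270,160,350,240),8)
import cv2
r0=cv2.imread("pics/z30.png",0).astype(np.float32);t=r0[395:500,175:350]
for k in(26,27,28,29):
  i=cv2.imread(f"pics/z{k}.png",0).astype(np.float32)
  r=cv2.matchTemplate(i[350:530,150:400],t,cv2.TM_CCOEFF_NORMED);_,v,_,p=cv2.minMaxLoc(r);print(k,v,p[0]-25,p[1]-45)
E
```

```text
t 37.5 feeder [12.26  0.16] ztip 142.42 ang -0.01 Ff [-1.14 -0.58 -0.57] open 0.1
26 0.95993572473526 2 -1
27 0.9667736291885376 -2 2
28 0.9627232551574707 -3 3
29 0.9791194796562195 0 1
```

View pics/z30.png

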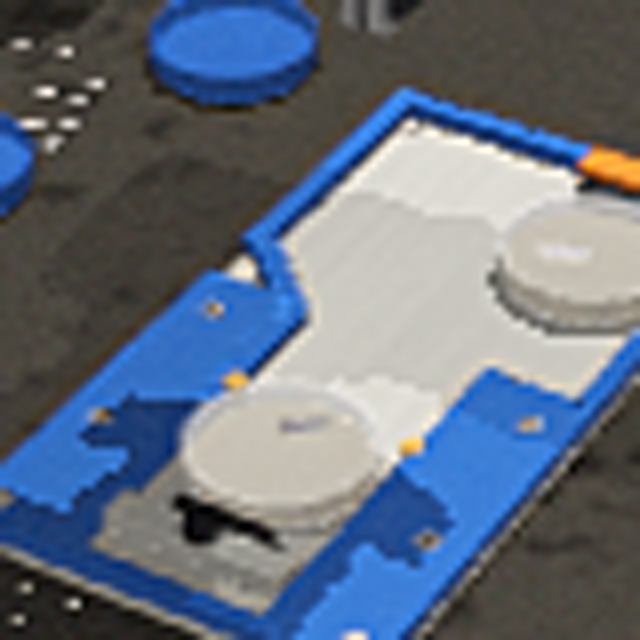

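```bash
python3 - <<'E'
from h import *
b=camera("scene");where()
def org(im):
  c=dict(b);c["image"]=im;r=rect(c,.0215);h=cv2.cvtColor(r,cv2.COLOR_RGB2HSV)
  m=cv2.inRange(h,(5,140,120),(20,255,255));m=cv2.morphologyEx(m,cv2.MORPH_OPEN,np.ones((7,7)))
  n,l,s,c=cv2.connectedComponentsWithStats(m);k=1+np.argmax(s[1:,4])
  return w2f(r2w(c[k])),s[k,4]
print(org(cv2.imread("pics/s0.png")[:,:,::-1].copy()),org(b["image"]))
save(b,"end.png")
for n,p in(("amber_bottle",0),("vial",0),("stopper",0)):
  print(n,[np.round(ray(b,q["location"],0)[:2],3) for q in pinpoint(n,b)[:1]])
E
```

```text
t 37.6 feeder [8.91 0.51] ztip 146.0 ang 0.02 Ff [-0.02  0.16 -0.54] open 0.1
(array([-81.909091  ,  38.02628911]), np.int32(5100)) (array([-113.01862808,   38.91480743]), np.int32(5832))
amber_bottle [array([0.54 , 0.376])]
vial [array([ 0.627, -0.33 ])]
stopper [array([ 0.374, -0.287])]
```

View pics/end.png

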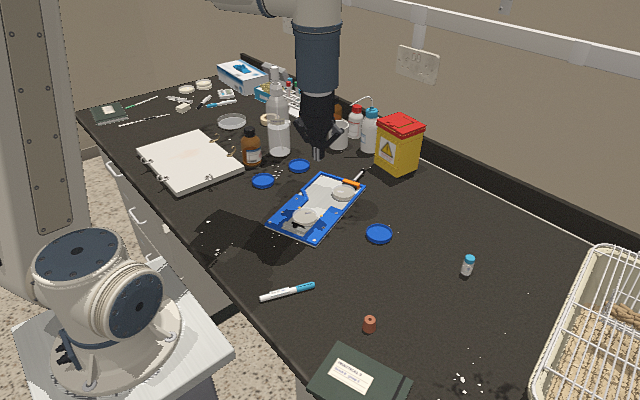

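Call:
{"name": "arm_command", "arguments": {"motion": [{"xyz":[0,0,-40],"rot":[0,0,0]},{"xyz":[-20,-30,-60],"rot":[0,0,0]},{"xyz":[-40,-70,-60],"rot":[0,0,0]},{"xyz":[-60,-110,-60],"rot":[0,0,0]},{"xyz":[-80,-150,-60],"rot":[0,0,0]},{"xyz":[-100,-190,-60],"rot":[0,0,0]},{"xyz":[-120,-230,-60],"rot":[0,0,0]},{"xyz":[-120,-250,-60],"rot":[0,0,0]},{"xyz":[-120,-250,-60],"rot":[0,0,0]},{"xyz":[-120,-250,-60],"rot":[0,0,0]}]}}

```text
time: 38.58
ee_pos: [0.3326, 0.2546, 0.1871]
tcp_rot: [0.986, 0.168, -0.0, 0.001]
wrist_force: [-0.3, -0.0, 0.1]
opening: -0.0004
```

```bash
python3 - <<'E'
from h import *
a=camera("top");b=camera("scene")
def prof(c,im,z):
  q=dict(c);q["image"]=im
  s=4 # px/mm, feeder-aligned
  X,Y=np.meshgrid(np.arange(-130,-50,.25),np.arange(15,55,.5))
  P=np.stack([O[0]+(d[0]*X+l[0]*Y)/1e3,O[1]+(d[1]*X+l[1]*Y)/1e3,np.full_like(X,z)],-1)
  K=np.array(c["K"]);T=np.array(c["world_to_cam"]);p=(P@T[:3,:3].T+T[:3,3])@K.T;p=(p[...,:2]/p[...,2:]).astype(np.float32)
  o=cv2.remap(im,p[...,0],p[...,1],cv2.INTER_LINEAR).astype(float)
  sc=(o[...,0]-o[...,2])  # orange-ness
  g=sc[20:60].mean(0);x=X[0]
  h=g.max()/2;w=np.where(g>h)[0];return x[w[0]],x[w[-1]],g.max()
for nm,c,f in(("top",a,"t0"),("scene",b,"s0")):
  print(nm,prof(c,cv2.imread(f"pics/{f}.png")[:,:,::-1].copy(),.0215),prof(c,c["image"],.0215))
r=rect(a,.019);cv2.imwrite("pics/rend.png",cv2.resize(r[:,:,::-1],None,fx=.75,fy=.75))
E
```

```text
top (np.float64(-91.0), np.float64(-76.25), np.float64(138.625)) (np.float64(-121.5), np.float64(-106.75), np.float64(137.6))
scene (np.float64(-90.75), np.float64(-74.75), np.float64(204.9)) (np.float64(-122.5), np.float64(-105.0), np.float64(190.325))
```

View pics/rend.png

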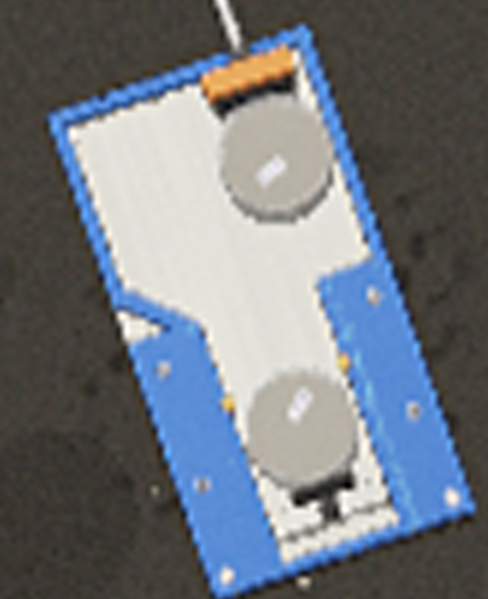

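```bash
python3 - <<'E'
from h import *
a=camera("top");b=camera("scene")
def samp(c,im,z,x0,x1,y0,y1):
  X,Y=np.meshgrid(np.arange(x0,x1,.25),np.arange(y0,y1,.5))
  P=np.stack([O[0]+(d[0]*X+l[0]*Y)/1e3,O[1]+(d[1]*X+l[1]*Y)/1e3,np.full_like(X,z)],-1)
  K=np.array(c["K"]);T=np.array(c["world_to_cam"]);p=(P@T[:3,:3].T+T[:3,3])@K.T;p=(p[...,:2]/p[...,2:]).astype(np.float32)
  return X[0],Y[:,0],cv2.remap(im,p[...,0],p[...,1],cv2.INTER_LINEAR).astype(float)
def edge(x,g):
  h=(g.max()+g.min())/2;w=np.where(g>h)[0];return x[w[0]],x[w[-1]]
for nm,c in(("top",a),("scene",b)):
  x,y,o=samp(c,c["image"],.013,-145,-100,-50,0);print(nm,"back wall outer/inner",edge(x,(o[...,2]-o[...,0]).mean(0)))
  x,y,o=samp(c,c["image"],.013,-20,20,40,58);print(nm,"left shoulder",edge(x,(o[...,2]-o[...,0]).mean(0)))
  x,y,o=samp(c,c["image"],.013,80,170,-10,10);print(nm,"end wall",edge(x,(o[...,2]-o[...,0]).mean(0)))
  x,y,o=samp(c,c["image"],.013,-20,20,40,58)
E
```

```text
top back wall outer/inner (np.float64(-131.25), np.float64(-122.0))
top left shoulder (np.float64(-0.25), np.float64(19.75))
top end wall (np.float64(137.75), np.float64(145.25))
scene back wall outer/inner (np.float64(-131.75), np.float64(-118.75))
scene left shoulder (np.float64(-0.5), np.float64(19.75))
scene end wall (np.float64(137.25), np.float64(147.25))
```

```bash
python3 - <<'E'
from h import *
where();print(close_job())
E
```

```text
t 38.78 feeder [ 132.87 -249.31] ztip 198.64 ang -0.13 Ff [ 0.51 -0.65  0.04] open -0.1
the job is handed in; nothing more can be done
None
```

I did the steps in the order asked and handed the job in at about 39 s; `close_job` reports no verdict.

**Blocking dish:** I pushed it straight back until the force rose from about 4 N to 8 N with almost no further motion. The pictures put the follower's rear face within about 1 mm of the tray's back wall. They show it moved only 30.5–31.8 mm from where I found it. I take that to mean it did not start at its foremost position, but I could not read the joint itself to check.

**Other dish:** I slid it along the slant, through the mouth and past both catches at about 6 N. The stop was first felt with the dish centre about 71 mm from the mouth. I pressed it to about 8.3 N, with single readings up to 8.9 N. That is slightly under the 9 N asked but above the 6 N that counts as pressed. After a rebound of up to 1 mm, I set it back against the stop at about 1.4 N and released it slowly. The last pictures show it touching the stop.

**Forces and surroundings:** The highest force I read on a dish was about 10 N (8 N forward plus 5 N vertical, at the end of the follower's travel). Both dishes looked flat in the feeder throughout. The bottle, vial and stopper were where they had been, the blue look-alikes were untouched, and the gripper finished clear of everything.

**Disagreement with the description:** The fingertips turned out to be 11 mm behind the TCP, not 11 mm ahead. My first push therefore passed above the dish without touching it. I found this from the pictures, confirmed it with a light 5 N touch on the feeder floor, and corrected for it.

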